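Fold the trivet and rack it

ROBOT

A 6-joint arm with a two-finger parallel gripper is mounted at the origin on the work surface. World frame = base frame: x ahead of the robot, y to its left, z up, the work surface at z = 0. Lengths are in m, angles in degrees, forces in N, time in s.
With the tool pointing down it reaches from about 0.35 to 0.875 m from the base axis. Payload 4.2 kg.
Tool frame: the origin (TCP) lies on the centre line of the jaws, within the pads' length; the fingertips stand 11 mm ahead of it and the grasp point (between the pads) lies 8 mm behind it; z points along the fingers, y is the line along which they close (so a half turn about z gives the same grasp; the last joint's range is limited). The gripper opens to 87 mm and grips with 3 to 60 N. Pads are 19 mm wide; open, the fingers measure 117 mm over their backs; the gripper's body (75 mm by 190 mm) begins 51 mm behind the grasp point.
Start: joints at [-55.027, 22.042, 0.453, 0, -68.411, -14.817], TCP at [0.215, -0.587, 0.202] pointing down, gripper open.
Joint ranges: [-179.83, 179.83], [-69.29, 118.12], [-61.27, 80.66], [-181.25, 117.63], [-171.15, -9.14], [-177.46, 177.46]. Speed limits (degrees/s): [159.86, 159.86, 180, 180, 180, 180].

INTERFACE

Orientations are given as a 3x3 rotation matrix whose columns are the frame's x, y, z axes.
In Python, from station import r gives the robot as it stands.
- The arm moves only by the tool servo_tool, never from a script. Its argument "commands" is a list that holds one entry, the list of rows, each a list of 7 numbers: the closure, from 0 (fully open) to 1 (shut), then the shift along the tool's x, y, z in mm, then the turn, a rotation vector about the tool's x, y, z in rad. In form: [[[claw, x, y, z, ax, ay, az], ...]]. A call has exactly 5 rows; each row is the pose to reach, as a shift and turn from the pose commanded when the call began, along the tool's axes at that moment; what a row does not reach only later rows make up. A row lasts 1/10 s, in which the tool goes at most 50 mm and 8.59 degrees, less where a joint would pass 70% of its speed; a pose out of reach is approached as far as the arm can. A call with a gripper value outside its range is refused whole. The fingers move at their own pace and stop on an object; the grip force is fixed at half the most. Time passes only in rows, so rows that repeat a pose let the fingers close, or fill a call up. It gives the time, the measured TCP pose, the force, the opening and the grip force at its end, in the units of the state.
- r.sense(): the state, without advancing time (a new reading comes with each control period).
- r.capture(name): name is "scene" or "top" or "wrist"; returns a dict with "pixels" (420x560x3 uint8, red, green, blue), "camera_matrix" (3x3 intrinsics, pixels), "R" (3x3) and "t" (3): a world point X has camera coordinates R X + t. Camera axes: x right, y down, z forward; pixel columns grow to the right and rows downward; lengths in m; the calibration is good to about 2 mm. A picture is of the moment at which its call begins. There is no depth.
- r.finish_job(): hands the job in; it is judged then, once.
The state is a dict: "time_s": time; "joints": joint angles; "joint_velocities": joint speeds; "effort": joint torques, N m; "tcp_pos": TCP position; "ee_rot": TCP orientation; "wrist_force": force on the tool from outside, world axes, zero at the start; "moment": the same for the moment, N m; "gripper_width": opening from 0.0 (shut) to 1.0 (fully open); "gripper_force": force on a finger pad.
Only numpy, scipy, OpenCV 4.12 (cv2) and the standard library are available. Lean on these libraries where they do the work, as an engineer would, in place of code of your own. Each camera call takes 0.05 s, during which the arm holds its last target. There are 200 camera calls.

TASK

The three-bar folding trivet lies open on the pantry worktop. There on the worktop, fold its short end bar back flat against the middle bar first, while the middle bar is still well open, then swing those two together in against the long bar until all three lie snugly side by side, and let go of it. Then pick the folded trivet up again and put it away lying flat on the wooden rack, between the four white uprights and midway along it, leaving the two jars and the tin standing where they are.

Things in the scene. Friction and masses are not known exactly. Their poses are not given: they have to be found in the camera images.
- trivet: Long bar of the loose trivet, beech, 170 (x) x 16 (y) x 24 mm high, about 250 g. Origin: centre of underside; z up. All bars are 16 wide, 24 high, and fold level, sliding on the worktop about upright pins. Hinged end: x = -85; the others fold to its +y side. Folded bundle 170 x 51 x 24 mm: long bar centred at y = 0, short bar at y = 17.5, middle bar at y = 35 mm.
- middle_bar (a joint): Angle of the middle bar (160 mm, 50 g) to the long bar: 0 = in line beyond its hinged end; pi = folded, parallel, leaving a slot for the short bar. Grows clockwise from above. The pin is 17.5 mm from the centre lines of both bars, on the fold side. Rubs (0.05 N m), stays where left.
- short_bar (a joint): Angle of the short bar (110 mm, 35 g) to the middle bar: 0 = in line beyond its far end; pi = folded back alongside, on the side that will face the long bar (1.5 mm gap). Grows clockwise from above. The pin is 8.75 mm from both centre lines. Rubs (0.025 N m), stays where left. It cannot get in once the middle bar is folded.
- long_hinge (a point): Top (24 mm up) of the hinge pin between long and middle bar, at the trivet's local (-85, 17.5) mm.
- short_hinge (a point): Top of the hinge pin between middle and short bar, 160 mm along the middle bar from the long hinge. Its axes turn with the middle bar: the bar runs from this pin along +x towards the long hinge, with its centre line at y = -8.75 mm.
- short_tip (a point): Centre of the top edge of the short bar's free end, 24 mm up. Its axes turn with the short bar: the bar runs from here along +x for 110 mm to the hinge.
- bundle_mid (a point): Underside centre of the folded bundle: fixed to the long bar at local (0, 17.5, 0) mm, with the long bar's axes.
- rack: Fixed rack: wooden plate 190 (x) x 90 (y) x 6 mm high with four white uprights, each 14 (x) x 10 (y) mm, top 46 mm above the worktop, centred at x = +-60, y = +-36 mm: gap across 62 mm, between the pairs along x 106 mm. Origin: centre of underside. The trivet lies along x, either end first.
- rack_seat (a point): Centre of the top face of the rack's base plate, 6 mm above the worktop, where the middle of the bundle's underside belongs; axes as the rack.
- jar_tall: Bystander: clear jar with wooden lid, 70 mm across, 129 mm high; origin at the centre of its underside.
- jar_low: Bystander: clear jar with wooden lid, 66 mm across, 79 mm high; origin at the centre of its underside.
- tin: Bystander: food tin, 66 mm across, 100 mm high; origin at the centre of its underside.
Things that resemble listed ones, but are neither listed nor needed, are in the scene too. Of the things like the rack, leave any that is blue; of the rest the smaller one is meant.

How it is judged:
By the outcome, as a careful person would: the job done as asked, in the order asked, and still so for the second after the job is handed in, with the robot touching nothing.
It also fails if it takes over 72 s, if anything falls off the work surface, if the arm or the gripper's body presses on something with over 40 N, if the wrist force passes 120 N, or if a joint passes its speed limit or range.

## Working session

There is one attempt and no reset: what is moved stays moved. The work goes in short steps, Python scripts to look and compute and a tool call to move; the robot and the scene stay as the last step left them, time stands still between calls to the robot, and variables do not carry over. Pictures are saved under pics/ and viewed, at most 10 in all, crops included, and the job is handed in when it is done.

Besides the shell and the picture viewer there is one more tool, called by a JSON object that holds its "api" and its "payload", one argument or row to a line. servo_tool: Moves the arm, as the interface text tells. Its arguments: {"type":"object","properties":{"commands":{"type":"array","items":{"type":"array","items":{"type":"array","items":{"type":"number"}}}}},"required":["commands"]}

```bash
mkdir -p pics; cat > h.py <<'E'
import numpy as np, cv2
from station import r
def snap(n,f):
    c=r.capture(n); cv2.imwrite(f,c["pixels"][:,:,::-1]); np.savez(f[:-4]+".npz",K=c["camera_matrix"],R=c["R"],t=c["t"]); return c
def back(f,uv,z):
    d=np.load(f[:-4]+".npz");K,R,t=d["K"],d["R"],d["t"]
    o=-R.T@t; out=[]
    for (u,v) in uv:
        q=R.T@np.linalg.solve(K,[u,v,1]); out.append(o+q*(z-o[2])/q[2])
    return np.array(out)
def proj(f,X):
    d=np.load(f[:-4]+".npz"); p=(d["K"]@(d["R"]@np.atleast_2d(X).T+d["t"][:,None])); return (p[:2]/p[2]).T
E
python3 - <<'E'
from h import *
for n in("scene","top"):
    c=snap(n,f"pics/{n}0.png"); print(n,c["R"].round(3).tolist(),(-c["R"].T@c["t"]).round(3),c["camera_matrix"][0,0])
s=r.sense();print(s["time_s"],s["tcp_pos"],s["ee_rot"],s["gripper_width"])
E
```

```text
scene [[-0.625, 0.78, -0.008], [0.506, 0.397, -0.766], [-0.594, -0.483, -0.643]] [1.381 0.582 0.927] 382.00025324502957
top [[0.026, -1.0, 0.007], [-0.995, -0.027, -0.094], [0.095, -0.004, -0.996]] [ 0.463 -0.086  1.351] 472.6686538934167
0.1 [ 0.21516629 -0.58618969  0.20108218] [[-9.38805602e-01 -3.44446550e-01 -7.84182336e-04]
 [-3.44447422e-01  9.38803910e-01  1.78692277e-03]
 [ 1.20694059e-04  1.94768269e-03 -9.99998096e-01]] 1.0017115601380302
```

View pics/top0.png

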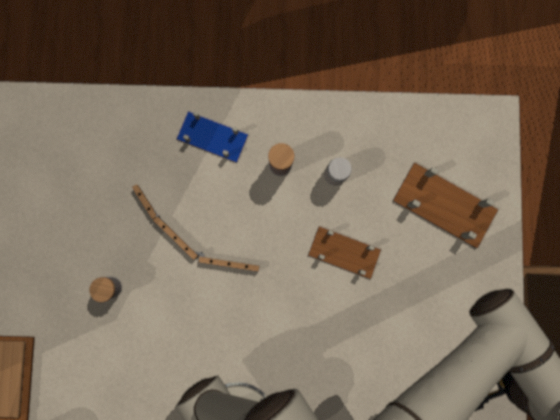

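View pics/scene0.png

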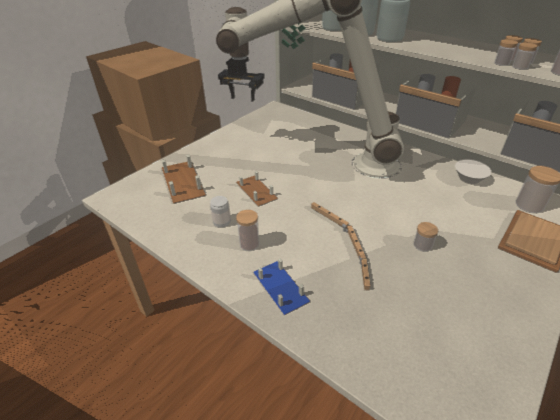

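The top view shows the trivet with one bar from (259,268) to (199,261), a middle bar to about (156,221) and an end bar to (136,187). The small wooden rack is at (344,253), and the blue and larger racks are decoys. Next I'll enlarge the crop.

```bash
python3 - <<'E'
import cv2
i=cv2.imread("pics/top0.png")
cv2.imwrite("pics/c1.png",cv2.resize(i[178:278,126:264],None,fx=5.7,fy=5.7,interpolation=cv2.INTER_CUBIC))
cv2.imwrite("pics/c2.png",cv2.resize(i[220:290,300:390],None,fx=8,fy=8,interpolation=cv2.INTER_CUBIC))
E
```

```text
(no output)
```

View pics/c1.png

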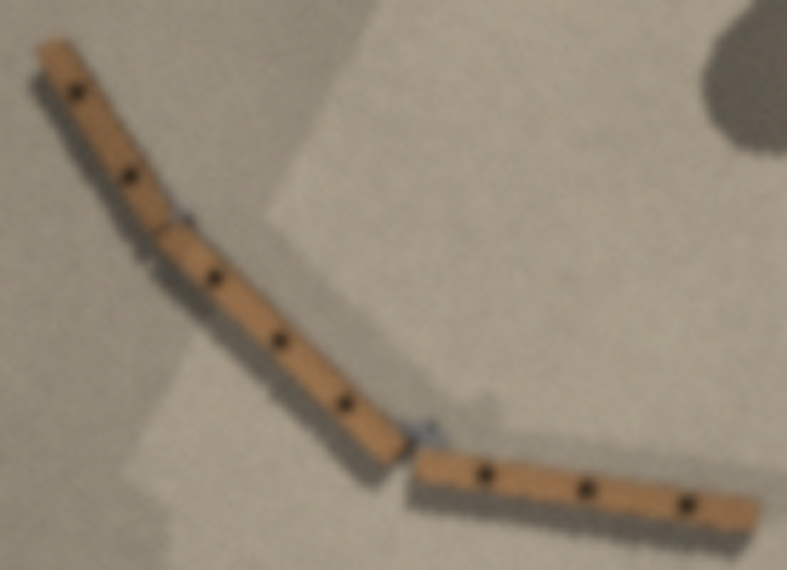

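View pics/c2.png

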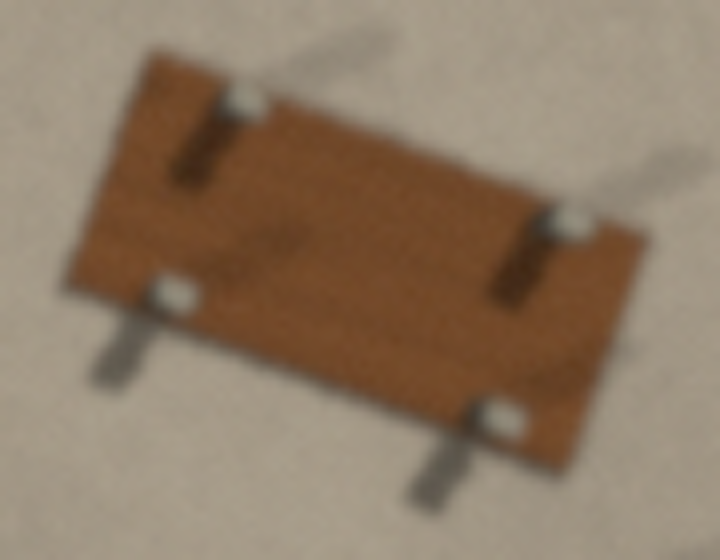

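The enlarged crops show the bars' dots, both pins (428,432) and (186,215), and the rack's four plate corners, so I can compute poses.

```bash
python3 - <<'E'
from h import *
f="pics/top0.png"
def cr(p,s,o): return (np.array(p,float)+.5)/s-.5+o
s=5.7;o=[126,178]
P=lambda p,z=.024: (back(f,cr(p,s,o),z)*1000).round(1)[:,:2]
for n,p in dict(longdots=[(486,474),(586,489),(687,505)],longends=[(416,467),(757,515)],mid=[(214,277),(280,340),(346,403)],midends=[(172,238),(398,452)],short=[(77,91),(129,176)],shortends=[(54,48),(160,222)],pins=[(428,432),(186,215)]).items():
    w=P(p); d=w[-1]-w[0]; print(n,w.tolist(),np.degrees(np.arctan2(d[1],d[0])).round(1),np.hypot(*d).round(1))
c=(back(f,cr([(153,48),(648,236),(565,474),(68,290)],8,[300,220]),.006)*1000)[:,:2]
print(c.round(1),c.mean(0)); 
for a,b in((0,1),(3,2),(0,3),(1,2)): d=c[b]-c[a];print(np.degrees(np.arctan2(d[1],d[0])),np.hypot(*d))
u=(back(f,cr([(245,100),(574,222),(500,418),(176,294)],8,[300,220]),.046)*1000)[:,:2];print(u.round(1),u.mean(0),np.degrees(np.arctan2(*(u[1]-u[0])[::-1])))
print((back(f,[(281,153),(340,165),(102,287)],.1)*1000).round())
E
```

```text
longdots [[439.4, 82.2], [433.4, 33.1], [426.9, -16.6]] -97.2 99.6
longends [[441.9, 116.6], [422.9, -50.9]] -96.5 168.6
mid [[532.3, 219.8], [502.2, 185.9], [472.2, 152.2]] -131.6 90.5
midends [[550.9, 241.4], [449.0, 125.7]] -131.4 154.2
short [[622.6, 292.0], [581.1, 264.1]] -146.1 50.0
shortends [[643.8, 304.6], [558.7, 247.7]] -146.2 102.4
pins [[459.1, 111.4], [562.5, 235.1]] 50.1 161.2
[[ 546.8 -218.8]
 [ 484.7 -395.8]
 [ 400.2 -366.9]
 [ 460.2 -190.1]] [ 472.95333821 -292.87162296]
-109.34337707747297 187.59187121209516
-108.75586089402364 186.63137774039228
161.71864291674038 91.23757713070599
161.11901375131623 89.31111075833093
[[ 527.2 -246.9]
 [ 488.2 -361. ]
 [ 420.5 -336.1]
 [ 459.9 -224.2]] [ 473.91088939 -292.04480171] -108.88278389997302
[[ 734. -105.  100.]
 [ 705. -264.  100.]
 [ 365.  354.  100.]]
```

```bash
cat >> h.py <<'E'
def state():
    s=r.sense(); R=np.array(s["ee_rot"]); p=np.array(s["tcp_pos"])*1000
    return s,np.array([*p,np.degrees(np.arctan2(R[1,1],R[0,1]))])
def plan(cur,tgts,claws):
    """tgts: rows (x,y,z mm,yaw of tool y in deg, continuous); print calls of 5 rows"""
    cur=np.array(cur,float)
    for i in range(0,len(tgts),5):
        ch=tgts[i:i+5]; ch=list(ch)+[ch[-1]]*(5-len(ch)); cl=list(claws[i:i+5]); cl+= [cl[-1]]*(5-len(cl))
        a=np.radians(cur[3]); ty=np.array([np.cos(a),np.sin(a)]); tx=np.array([-ty[1],ty[0]])*-1
        # z down: x = y cross z
        tx=np.cross([ty[0],ty[1],0],[0,0,-1])[:2]; rows=[]
        for t,c in zip(ch,cl):
            d=np.array(t[:2])-cur[:2]
            rows.append([c,round(float(d@tx)),round(float(d@ty)),round(float(cur[2]-t[2])),0,0,round(-np.radians(t[3]-cur[3]),2)])
        print([rows]); l=rows[-1]
        cur=np.array([*(cur[:2]+l[1]*tx+l[2]*ty),cur[2]-l[3],cur[3]-np.degrees(l[6])])
    print("end",cur.round(1)); return cur
def line(a,b,n): return [np.array(a)+(np.array(b)-np.array(a))*(i+1)/n for i in range(n)]
def arc(c,a,th,n):
    """rotate pose a about c by th deg (ccw +)"""
    o=[]
    for i in range(n):
        q=np.radians(th*(i+1)/n); R=np.array([[np.cos(q),-np.sin(q)],[np.sin(q),np.cos(q)]])
        o.append(np.array([*(np.array(c)+R@(np.array(a[:2])-c)),a[2],a[3]+np.degrees(q)]))
    return o
E
python3 - <<'E'
from h import *
s,c=state(); print(c)
plan(c,line(c,[627.2,294.7,100,304],30),[0]*30)
E
```

```text
[ 215.16629492 -586.18969217  201.0821762   110.14805467]
[[[0, -23, 23, 3, 0, 0, np.float64(-0.11)], [0, -46, 46, 7, 0, 0, np.float64(-0.23)], [0, -69, 69, 10, 0, 0, np.float64(-0.34)], [0, -92, 91, 13, 0, 0, np.float64(-0.45)], [0, -115, 114, 17, 0, 0, np.float64(-0.56)]]]
[[[0, -32, 7, 3, 0, 0, np.float64(-0.12)], [0, -63, 14, 7, 0, 0, np.float64(-0.23)], [0, -95, 22, 10, 0, 0, np.float64(-0.34)], [0, -127, 29, 13, 0, 0, np.float64(-0.46)], [0, -158, 36, 17, 0, 0, np.float64(-0.57)]]]
[[[0, -31, -11, 3, 0, 0, np.float64(-0.11)], [0, -61, -22, 6, 0, 0, np.float64(-0.22)], [0, -91, -34, 10, 0, 0, np.float64(-0.34)], [0, -122, -45, 13, 0, 0, np.float64(-0.45)], [0, -152, -56, 17, 0, 0, np.float64(-0.56)]]]
[[[0, -20, -26, 3, 0, 0, np.float64(-0.11)], [0, -40, -51, 6, 0, 0, np.float64(-0.23)], [0, -60, -77, 10, 0, 0, np.float64(-0.34)], [0, -80, -102, 13, 0, 0, np.float64(-0.45)], [0, -100, -128, 16, 0, 0, np.float64(-0.57)]]]
[[[0, -3, -32, 4, 0, 0, np.float64(-0.11)], [0, -6, -64, 7, 0, 0, np.float64(-0.22)], [0, -9, -97, 10, 0, 0, np.float64(-0.33)], [0, -12, -129, 14, 0, 0, np.float64(-0.45)], [0, -15, -161, 17, 0, 0, np.float64(-0.56)]]]
[[[0, 15, -29, 4, 0, 0, np.float64(-0.11)], [0, 29, -58, 7, 0, 0, np.float64(-0.23)], [0, 44, -87, 10, 0, 0, np.float64(-0.34)], [0, 58, -116, 14, 0, 0, np.float64(-0.45)], [0, 73, -145, 17, 0, 0, np.float64(-0.56)]]]
end [627.2 294.6 100.1 303.8]
```

{"api": "servo_tool", "payload": {
  "commands": [
    [[0,-23,23,3,0,0,-0.11],[0,-46,46,7,0,0,-0.23],[0,-69,69,10,0,0,-0.34],[0,-92,91,13,0,0,-0.45],[0,-115,114,17,0,0,-0.56]]
  ]
}}

```text
time_s: 0.6
tcp_pos: [0.2843, -0.4388, 0.1846]
ee_rot: [[-0.609, -0.793, -0.0], [-0.793, 0.609, 0.0], [-0.0, 0.001, -1.0]]
wrist_force: [0.1, -0.3, 0.4]
gripper_width: 1.001
gripper_force: 0.0
```

{"api": "servo_tool", "payload": {
  "commands": [
    [[0,-32,7,3,0,0,-0.12],[0,-63,14,7,0,0,-0.23],[0,-95,22,10,0,0,-0.34],[0,-127,29,13,0,0,-0.46],[0,-158,36,17,0,0,-0.57]]
  ]
}}

```text
time_s: 1.1
tcp_pos: [0.3525, -0.2917, 0.1678]
ee_rot: [[-0.084, -0.996, -0.0], [-0.996, 0.084, 0.0], [-0.0, 0.0, -1.0]]
wrist_force: [-0.3, -0.0, -1.1]
gripper_width: 1.001
gripper_force: 0.0
```

{"api": "servo_tool", "payload": {
  "commands": [
    [[0,-31,-11,3,0,0,-0.11],[0,-61,-22,6,0,0,-0.22],[0,-91,-34,10,0,0,-0.34],[0,-122,-45,13,0,0,-0.45],[0,-152,-56,17,0,0,-0.56]]
  ]
}}

```text
time_s: 1.6
tcp_pos: [0.4218, -0.1453, 0.1508]
ee_rot: [[0.458, -0.889, -0.0], [-0.889, -0.458, 0.0], [-0.0, 0.0, -1.0]]
wrist_force: [0.9, 0.4, -0.3]
gripper_width: 1.001
gripper_force: 0.0
```

{"api": "servo_tool", "payload": {
  "commands": [
    [[0,-20,-26,3,0,0,-0.11],[0,-40,-51,6,0,0,-0.23],[0,-60,-77,10,0,0,-0.34],[0,-80,-102,13,0,0,-0.45],[0,-100,-128,16,0,0,-0.57]]
  ]
}}

```text
time_s: 2.1
tcp_pos: [0.4903, 0.0018, 0.1346]
ee_rot: [[0.865, -0.501, -0.001], [-0.501, -0.865, -0.0], [-0.001, 0.001, -1.0]]
wrist_force: [-0.6, -0.8, -0.0]
gripper_width: 0.998
gripper_force: 0.0
```

{"api": "servo_tool", "payload": {
  "commands": [
    [[0,-3,-32,4,0,0,-0.11],[0,-6,-64,7,0,0,-0.22],[0,-9,-97,10,0,0,-0.33],[0,-12,-129,14,0,0,-0.45],[0,-15,-161,17,0,0,-0.56]]
  ]
}}

```text
time_s: 2.6
tcp_pos: [0.5587, 0.1482, 0.1173]
ee_rot: [[0.999, 0.035, -0.001], [0.035, -0.999, -0.0], [-0.001, 0.0, -1.0]]
wrist_force: [0.1, 0.3, -0.3]
gripper_width: 0.999
gripper_force: 0.0
```

{"api": "servo_tool", "payload": {
  "commands": [
    [[0,15,-29,4,0,0,-0.11],[0,29,-58,7,0,0,-0.23],[0,44,-87,10,0,0,-0.34],[0,58,-116,14,0,0,-0.45],[0,73,-145,17,0,0,-0.56]]
  ]
}}

```text
time_s: 3.1
tcp_pos: [0.6272, 0.2952, 0.1001]
ee_rot: [[0.828, 0.56, -0.001], [0.56, -0.828, -0.001], [-0.002, -0.0, -1.0]]
wrist_force: [0.2, -0.0, -0.5]
gripper_width: 1.0
gripper_force: 0.0
```

```bash
python3 - <<'E'
from h import *
f="pics/w1.png"; c=snap("wrist",f)
X=np.array([[461.5,115,24],[561.5,240,24],[627.2,294.7,24]])/1000
print(proj(f,X).round(1))
E
```

```text
[[331.2 418.3]
 [290.  298. ]
 [281.5 214.6]]
```

View pics/w1.png

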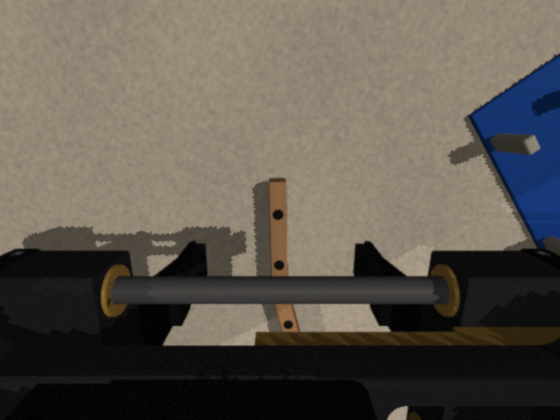

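The wrist view shows the short bar between the open fingers: tip at (278,180), dots at (278,214) and (279,265), about 3 px left of the prediction.

```bash
python3 - <<'E'
from h import *
f="pics/w1.png"
w=back(f,[(278,214),(279.3,265),(278,181),(289,324)],.024)*1000
print(w.round(1)); d=w[0]-w[1]; a=np.arctan2(d[1],d[0]); print(np.degrees(a),np.hypot(*d[:2]))
u=np.array([np.cos(a),np.sin(a)]); n=np.array([-u[1],u[0]])
m=(w[0]+w[1])[:2]/2; pin=m-55*u-8.75*n; print("pin2",pin)
G=pin+85*u+8.75*n; print("G",G)
s,c=state(); c[3]+=360; print(c)
tg=[*G,15,np.degrees(a)-90+360]
t=line(c,tg,5)+[tg]*10
e=plan(c,t,[0]*7+[1]*8)
pin=pin
A=arc(pin,e,-140,20)
plan(e,A,[1]*20)
E
```

```text
[[625.9 297.6  24. ]
 [584.9 268.5  24. ]
 [650.7 314.4  24. ]
 [536.5 224.   24. ]]
35.40187102747656 50.27893955297536
pin2 [565.63038201 244.04254031]
G [629.84569352 300.41590519]
[629.39080341 299.44322607  99.01921718 304.44382464]
[[[0, 0, 0, 17, 0, 0, np.float64(-0.0)], [0, 0, 0, 34, 0, 0, np.float64(-0.01)], [0, 1, 0, 50, 0, 0, np.float64(-0.01)], [0, 1, 0, 67, 0, 0, np.float64(-0.01)], [0, 1, -1, 84, 0, 0, np.float64(-0.02)]]]
[[[0, 0, 0, 0, 0, 0, np.float64(0.0)], [0, 0, 0, 0, 0, 0, np.float64(0.0)], [1, 0, 0, 0, 0, 0, np.float64(0.0)], [1, 0, 0, 0, 0, 0, np.float64(0.0)], [1, 0, 0, 0, 0, 0, np.float64(0.0)]]]
[[[1, 0, 0, 0, 0, 0, np.float64(0.0)], [1, 0, 0, 0, 0, 0, np.float64(0.0)], [1, 0, 0, 0, 0, 0, np.float64(0.0)], [1, 0, 0, 0, 0, 0, np.float64(0.0)], [1, 0, 0, 0, 0, 0, np.float64(0.0)]]]
end [629.6 300.8  15.  305.6]
[[[1, 0, 10, 0, 0, 0, np.float64(0.12)], [1, 0, 21, 0, 0, 0, np.float64(0.24)], [1, -2, 31, 0, 0, 0, np.float64(0.37)], [1, -6, 41, 0, 0, 0, np.float64(0.49)], [1, -10, 50, 0, 0, 0, np.float64(0.61)]]]
[[[1, 0, 11, 0, 0, 0, np.float64(0.12)], [1, 0, 21, 0, 0, 0, np.float64(0.25)], [1, -2, 32, 0, 0, 0, np.float64(0.37)], [1, -6, 42, 0, 0, 0, np.float64(0.49)], [1, -10, 51, 0, 0, 0, np.float64(0.61)]]]
[[[1, 0, 11, 0, 0, 0, np.float64(0.12)], [1, -1, 21, 0, 0, 0, np.float64(0.25)], [1, -3, 31, 0, 0, 0, np.float64(0.37)], [1, -6, 41, 0, 0, 0, np.float64(0.49)], [1, -11, 51, 0, 0, 0, np.float64(0.61)]]]
[[[1, 0, 10, 0, 0, 0, np.float64(0.12)], [1, 0, 20, 0, 0, 0, np.float64(0.25)], [1, -3, 30, 0, 0, 0, np.float64(0.37)], [1, -6, 40, 0, 0, 0, np.float64(0.49)], [1, -10, 50, 0, 0, 0, np.float64(0.61)]]]
end [553.1 159.   15.  165.8]
```

```bash
python3 - <<'E'
from h import *
f="pics/w2.png"
for i in range(2):
    c=snap("wrist",f); print(state()[1].round(1), (-c["R"].T@c["t"]*1000).round(1))
i=cv2.imread(f); cv2.imwrite("pics/w2c.png",cv2.resize(i[160:345,230:340],None,fx=3,fy=3,interpolation=cv2.INTER_CUBIC))
E
```

```text
[627.9 297.3  98.9 -56. ] [692.3 343.8 280.6]
[627.  295.4  99.2 -56.1] [691.5 341.4 280.4]
```

View pics/w2c.png

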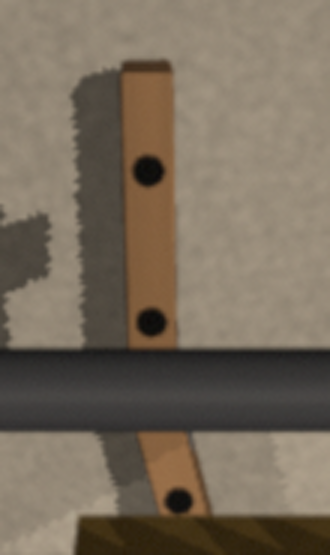

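The dots are at crop (148,171) and (151,322). The arm had overshot slightly and has now settled, so I recompute.

```bash
python3 - <<'E'
from h import *
f="pics/w2.png"
cr=lambda p:(np.array(p)+.5)/3-.5+[230,160]
w=back(f,cr([(148.,171),(151,322),(147,71),(179,501)]),.024)*1000
print(w.round(1)); d=w[0]-w[1]; a=np.arctan2(d[1],d[0]); print(np.degrees(a))
u=np.array([np.cos(a),np.sin(a)]); n=np.array([-u[1],u[0]])
m=(w[0]+w[1])[:2]/2; print("pin2",m-55*u-8.75*n,"G",m+30*u)
c=[627.2,294.6,100.1,303.8]; pin=(m-55*u-8.75*n)
tg=[*(m+30*u),15,np.degrees(a)+270]
e=plan(c,line(c,tg,5),[0]*5)
print(e)
plan(e,arc(pin,e,-140,20),[1]*20)
E
```

```text
[[625.4 297.8  24. ]
 [584.8 269.2  24. ]
 [650.3 314.9  24. ]
 [535.5 224.6  24. ]]
35.11080802167074
pin2 [565.10488644 244.6978036 ] G [629.60574526 300.7442282 ]
[[[0, 1, -1, 17, 0, 0, np.float64(-0.0)], [0, 2, -2, 34, 0, 0, np.float64(-0.01)], [0, 3, -2, 51, 0, 0, np.float64(-0.01)], [0, 4, -3, 68, 0, 0, np.float64(-0.02)], [0, 5, -4, 85, 0, 0, np.float64(-0.02)]]]
end [629.1 300.7  15.1 304.9]
[629.12973988 300.70541595  15.1        304.94591559]
[[[1, 0, 10, 0, 0, 0, np.float64(0.12)], [1, 0, 21, 0, 0, 0, np.float64(0.24)], [1, -2, 31, 0, 0, 0, np.float64(0.37)], [1, -6, 41, 0, 0, 0, np.float64(0.49)], [1, -10, 50, 0, 0, 0, np.float64(0.61)]]]
[[[1, 1, 11, 0, 0, 0, np.float64(0.12)], [1, 0, 21, 0, 0, 0, np.float64(0.25)], [1, -2, 31, 0, 0, 0, np.float64(0.37)], [1, -5, 41, 0, 0, 0, np.float64(0.49)], [1, -10, 50, 0, 0, 0, np.float64(0.61)]]]
[[[1, 1, 11, 0, 0, 0, np.float64(0.12)], [1, 0, 21, 0, 0, 0, np.float64(0.25)], [1, -2, 31, 0, 0, 0, np.float64(0.37)], [1, -5, 41, 0, 0, 0, np.float64(0.49)], [1, -10, 50, 0, 0, 0, np.float64(0.61)]]]
[[[1, 1, 11, 0, 0, 0, np.float64(0.12)], [1, 0, 21, 0, 0, 0, np.float64(0.25)], [1, -2, 31, 0, 0, 0, np.float64(0.37)], [1, -5, 41, 0, 0, 0, np.float64(0.49)], [1, -10, 50, 0, 0, 0, np.float64(0.61)]]]
end [552.3 161.   15.1 165.1]
```

{"api": "servo_tool", "payload": {
  "commands": [
    [[0,1,-1,25,0,0,0],[0,2,-2,50,0,0,-0.01],[0,4,-3,72,0,0,-0.02],[0,5,-4,84,0,0,-0.02],[0,5,-4,85,0,0,-0.02]]
  ]
}}

```text
time_s: 3.75
tcp_pos: [0.6279, 0.2989, 0.0141]
ee_rot: [[0.82, 0.572, -0.003], [0.572, -0.82, -0.002], [-0.004, -0.0, -1.0]]
wrist_force: [-0.6, 0.8, -0.1]
gripper_width: 1.002
gripper_force: 0.0
```

{"api": "servo_tool", "payload": {
  "commands": [
    [[1,0,0,0,0,0,0],[1,0,0,0,0,0,0],[1,0,0,0,0,0,0],[1,0,0,0,0,0,0],[1,0,0,0,0,0,0]]
  ]
}}

```text
time_s: 4.25
tcp_pos: [0.6294, 0.3005, 0.0167]
ee_rot: [[0.82, 0.573, 0.001], [0.573, -0.82, 0.001], [0.001, -0.0, -1.0]]
wrist_force: [-1.0, -1.0, -0.2]
gripper_width: 0.63
gripper_force: 0.0
```

{"api": "servo_tool", "payload": {
  "commands": [
    [[1,0,0,0,0,0,0],[1,0,0,0,0,0,0],[1,0,0,0,0,0,0],[1,0,0,0,0,0,0],[1,0,0,0,0,0,0]]
  ]
}}

```text
time_s: 4.75
tcp_pos: [0.6292, 0.3003, 0.016]
ee_rot: [[0.82, 0.573, -0.0], [0.573, -0.82, -0.0], [-0.0, 0.0, -1.0]]
wrist_force: [-0.0, 0.1, -1.3]
gripper_width: 0.174
gripper_force: 0.0
```

{"api": "servo_tool", "payload": {
  "commands": [
    [[1,0,0,0,0,0,0],[1,0,0,0,0,0,0],[1,0,0,0,0,0,0],[1,0,0,0,0,0,0],[1,0,0,0,0,0,0]]
  ]
}}

```text
time_s: 5.25
tcp_pos: [0.6292, 0.3003, 0.0161]
ee_rot: [[0.82, 0.573, -0.0], [0.573, -0.82, 0.0], [0.0, -0.0, -1.0]]
wrist_force: [0.4, -0.9, 0.5]
gripper_width: 0.003
gripper_force: 0.0
```

```bash
python3 - <<'E'
from h import *
a=snap("wrist","pics/w3.png"); b=snap("scene","pics/s3.png")
s=b["pixels"][180:320,290:440,::-1]
cv2.imwrite("pics/m3.png",np.hstack([cv2.resize(a["pixels"][:,130:430,::-1],None,fx=1,fy=1),cv2.resize(s,(450,420),interpolation=cv2.INTER_CUBIC)]))
E
```

```text
(no output)
```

View pics/m3.png

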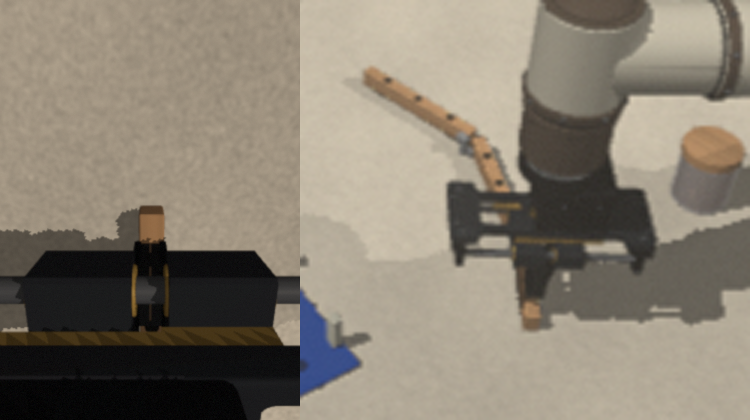

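The wrist half (left) shows the shut fingers in line with the bar tip at (150,210). The scene half shows the gripper over the short bar. I need a closer look at whether the bar is actually between the pads.

```bash
python3 - <<'E'
from h import *
a=cv2.imread("pics/w3.png")[195:340,240:330]; b=cv2.imread("pics/s3.png")[230:300,330:385]
cv2.imwrite("pics/m4.png",np.hstack([cv2.resize(a,(372,600),interpolation=cv2.INTER_CUBIC),cv2.resize(b,(420,600),interpolation=cv2.INTER_CUBIC)]))
for n in ("pics/w3.png","pics/s3.png"):
    s,c=state(); print(proj(n,np.array([[c[0],c[1],5],[c[0],c[1],24],[c[0],c[1],42],[651,315,24],[651,315,0]])/1000).round())
print(s["gripper_width"],s["gripper_force"],c)
E
```

```text
[[281. 241.]
 [281. 253.]
 [282. 266.]
 [282. 213.]
 [282. 203.]]
[[366. 282.]
 [367. 278.]
 [368. 274.]
 [368. 285.]
 [367. 290.]]
0.004721446937215493 0.0 [629.25921117 300.29508619  16.07535786 -55.04083901]
```

View pics/m4.png

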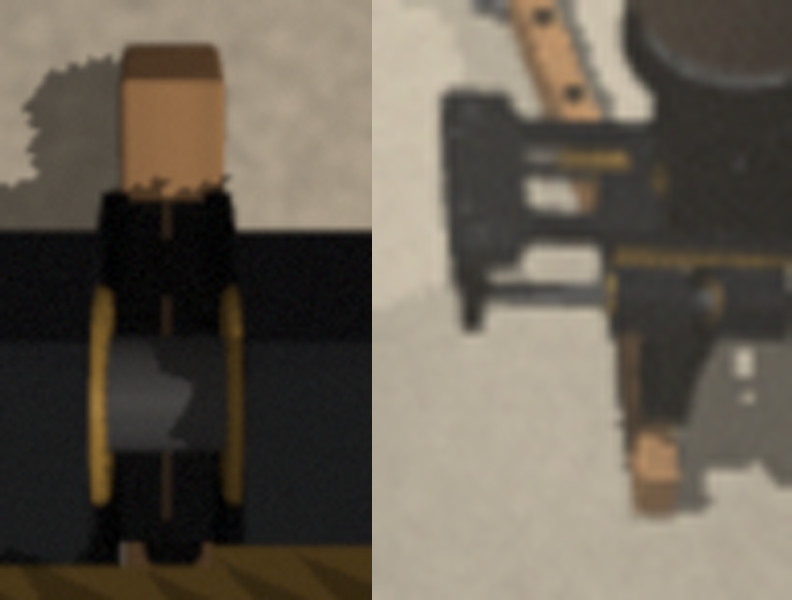

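The crop shows the fingers shut, with the bar visible both ahead of and behind them. A gentle 3 mm probe downwards should tell whether the tips are resting on the bar.

{"api": "servo_tool", "payload": {
  "commands": [
    [[1,0,0,1,0,0,0],[1,0,0,2,0,0,0],[1,0,0,3,0,0,0],[1,0,0,3,0,0,0],[1,0,0,3,0,0,0]]
  ]
}}

```text
time_s: 5.85
tcp_pos: [0.6292, 0.3003, 0.013]
ee_rot: [[0.82, 0.573, -0.0], [0.573, -0.82, -0.0], [-0.0, 0.0, -1.0]]
wrist_force: [-0.1, 0.2, 0.1]
gripper_width: 0.005
gripper_force: 0.0
```

```bash
python3 - <<'E'
from h import *
s,c=state(); print(c,s["wrist_force"],s["effort"],s["joints"])
f="pics/w3.png"; R=np.array(s["ee_rot"]); p=np.array(s["tcp_pos"])+[0,0,.003]
for x in(-9.5,0,9.5):
  for z in(-30,-8,0,11): print(x,z,proj(f,p+R@np.array([x,0,z])/1000).round(1),proj(f,p+R@np.array([x,16,z])/1000).round(1))
E
```

```text
[629.23268304 300.27071842  12.96510329 -55.03762803] [-0.06909166  0.17231083  0.11869567] [-1.17682564e-03 -4.91964376e+01  1.57558429e+01  3.44218567e+00
  7.61449733e-02  5.35519951e-05] [ 3.87610024e+01  3.82677729e+01 -5.13241202e-01  1.20340018e-03
 -5.12248673e+01  8.62006158e+01]
-9.5 -30 [[281.6 284.3]] [[309.9 284.3]]
-9.5 -8 [[281.4 266.6]] [[306.6 266.6]]
-9.5 0 [[281.4 261.1]] [[305.5 261.1]]
-9.5 11 [[281.3 254.2]] [[304.3 254.2]]
0 -30 [[281.7 269. ]] [[310.4 269.1]]
0 -8 [[281.5 252.8]] [[306.9 252.9]]
0 0 [[281.4 247.8]] [[305.9 247.8]]
0 11 [[281.4 241.5]] [[304.6 241.5]]
9.5 -30 [[281.7 253.3]] [[310.8 253.4]]
9.5 -8 [[281.5 238.7]] [[307.3 238.7]]
9.5 0 [[281.5 234.2]] [[306.2 234.2]]
9.5 11 [[281.4 228.5]] [[304.9 228.5]]
```

```bash
python3 - <<'E'
from h import *
s,c=state(); R=np.array(s["ee_rot"]); p=np.array(s["tcp_pos"])+[0,0,.003]
for z in(-30,-8,11):
  print(z,[proj("pics/s3.png",p+R@np.array([x,y,z])/1000).round(1)[0].tolist() for x in(9.5,) for y in(-15,0,15)], ((proj("pics/s3.png",p+R@np.array([9.5,0,z])/1000)-[330,230])*[7.64,8.57]+[372,0]).round())
# raw column intensities around tip in wrist image
a=cv2.imread("pics/w3.png"); 
for v in range(222,258,3): print(v,a[v,262:302:3].astype(int).sum(1).tolist())
E
```

```text
-30 [[373.3, 276.0], [368.2, 275.8], [363.2, 275.6]] [[664. 393.]]
-8 [[372.2, 280.8], [367.2, 280.6], [362.2, 280.4]] [[656. 434.]]
11 [[371.4, 284.9], [366.4, 284.6], [361.4, 284.4]] [[650. 468.]]
222 [234, 231, 199, 303, 310, 314, 318, 322, 326, 314, 319, 431, 454, 447]
225 [228, 230, 202, 298, 307, 316, 322, 324, 324, 312, 324, 433, 456, 440]
228 [236, 229, 193, 292, 312, 316, 319, 327, 322, 313, 322, 411, 449, 457]
231 [231, 230, 196, 294, 310, 315, 319, 325, 323, 312, 318, 420, 431, 456]
234 [219, 224, 212, 296, 307, 316, 321, 325, 322, 313, 318, 434, 435, 438]
237 [232, 238, 218, 296, 308, 271, 313, 322, 324, 311, 315, 348, 454, 444]
240 [232, 222, 160, 236, 212, 165, 300, 270, 283, 167, 127, 409, 441, 444]
243 [229, 43, 9, 71, 94, 101, 140, 101, 103, 56, 17, 127, 449, 451]
246 [223, 33, 13, 6, 33, 38, 95, 26, 28, 35, 14, 62, 444, 446]
249 [214, 6, 21, 26, 8, 15, 96, 22, 26, 20, 8, 11, 424, 424]
252 [34, 17, 7, 18, 20, 20, 60, 22, 29, 11, 7, 23, 31, 41]
255 [46, 16, 17, 16, 23, 20, 20, 15, 30, 15, 19, 11, 41, 44]
```

The tips appear to end about 10 mm behind where they should be: bar top level, with no force. So I'll open around the bar and go down in small steps, watching the force.

{"api": "servo_tool", "payload": {
  "commands": [
    [[0.3,0,0,0,0,0,0],[0.3,0,0,0,0,0,0],[0.3,0,0,0,0,0,0],[0.3,0,0,0,0,0,0],[0.3,0,0,0,0,0,0]]
  ]
}}

```text
time_s: 6.35
tcp_pos: [0.6292, 0.3003, 0.0131]
ee_rot: [[0.82, 0.573, 0.0], [0.573, -0.82, 0.0], [0.0, -0.0, -1.0]]
wrist_force: [-0.1, 0.5, -0.5]
gripper_width: 0.371
gripper_force: 0.0
```

{"api": "servo_tool", "payload": {
  "commands": [
    [[0.3,0,0,0,0,0,0],[0.3,0,0,1,0,0,0],[0.3,0,0,2,0,0,0],[0.3,0,0,3,0,0,0],[0.3,0,0,4,0,0,0]]
  ]
}}

```text
time_s: 6.85
tcp_pos: [0.6292, 0.3002, 0.0089]
ee_rot: [[0.82, 0.573, -0.0], [0.573, -0.82, -0.0], [-0.0, -0.0, -1.0]]
wrist_force: [-0.3, -0.6, 0.4]
gripper_width: 0.693
gripper_force: 0.0
```

No contact at a nominal tip height of −2 mm, so the tool really is shorter than stated. I'll keep lowering.

{"api": "servo_tool", "payload": {
  "commands": [
    [[0.3,0,0,2,0,0,0],[0.3,0,0,4,0,0,0],[0.3,0,0,6,0,0,0],[0.3,0,0,7,0,0,0],[0.3,0,0,7,0,0,0]]
  ]
}}

```text
time_s: 7.35
tcp_pos: [0.6291, 0.3002, 0.0018]
ee_rot: [[0.82, 0.573, -0.0], [0.573, -0.82, -0.0], [-0.0, 0.0, -1.0]]
wrist_force: [0.2, 0.1, -0.4]
gripper_width: 0.699
gripper_force: 0.0
```

{"api": "servo_tool", "payload": {
  "commands": [
    [[0.3,0,0,1,0,0,0],[0.3,0,0,2,0,0,0],[0.3,0,0,3,0,0,0],[0.3,0,0,4,0,0,0],[0.3,0,0,4,0,0,0]]
  ]
}}

```text
time_s: 7.85
tcp_pos: [0.6291, 0.3002, -0.0022]
ee_rot: [[0.82, 0.573, -0.0], [0.573, -0.82, -0.0], [-0.0, -0.0, -1.0]]
wrist_force: [-0.2, -0.5, 0.4]
gripper_width: 0.702
gripper_force: 0.0
```

```bash
python3 - <<'E'
from h import *
a=snap("wrist","pics/w5.png"); b=snap("scene","pics/s5.png")
cv2.imwrite("pics/m5.png",np.hstack([cv2.resize(b["pixels"][225:305,320:400,::-1],(400,400),interpolation=cv2.INTER_CUBIC),cv2.resize(a["pixels"][190:350,200:360,::-1],(400,400),interpolation=cv2.INTER_CUBIC)]))
E
```

```text
(no output)
```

View pics/m5.png

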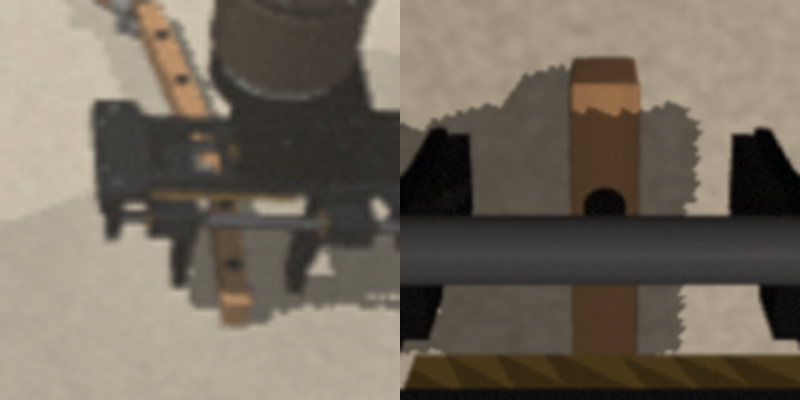

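The bar is now between the two open fingers. In the scene half the fingertips end at about (178,285) and (293,290), and I'll use those to find the true tip height.

```bash
python3 - <<'E'
from h import *
s,c=state(); R=np.array(s["ee_rot"]); p=np.array(s["tcp_pos"])
print(c,s["joints"])
for z in(-40,-30,-20,-10,0,11):
  print(z,[(proj("pics/s5.png",p+R@np.array([x,y,z])/1000)[0]-[320,225]).__mul__(5).round().tolist() for x in(0,9.5) for y in(-33,33)],[proj("pics/w5.png",p+R@np.array([x,y,z])/1000)[0].round().tolist() for x in(0,9.5) for y in(-30.5,30.5)])
E
```

```text
[629.24216342 300.29044835  -1.95704299 -55.03600241] [ 3.87614891e+01  3.92313654e+01 -1.13109978e+00  3.83747659e-04
 -4.96386756e+01  8.62022600e+01]
-40 [[293.0, 253.0], [183.0, 248.0], [295.0, 265.0], [184.0, 260.0]] [[224.0, 278.0], [340.0, 278.0], [223.0, 261.0], [341.0, 261.0]]
-30 [[290.0, 264.0], [181.0, 259.0], [292.0, 276.0], [182.0, 271.0]] [[227.0, 269.0], [336.0, 269.0], [226.0, 253.0], [337.0, 253.0]]
-20 [[288.0, 275.0], [179.0, 270.0], [290.0, 287.0], [180.0, 282.0]] [[230.0, 261.0], [333.0, 261.0], [229.0, 246.0], [334.0, 246.0]]
-10 [[285.0, 285.0], [177.0, 280.0], [287.0, 297.0], [178.0, 293.0]] [[232.0, 254.0], [331.0, 254.0], [232.0, 240.0], [331.0, 240.0]]
0 [[283.0, 296.0], [175.0, 291.0], [285.0, 308.0], [176.0, 303.0]] [[235.0, 248.0], [328.0, 248.0], [234.0, 234.0], [329.0, 234.0]]
11 [[280.0, 307.0], [173.0, 302.0], [282.0, 319.0], [174.0, 314.0]] [[237.0, 241.0], [326.0, 241.0], [236.0, 228.0], [326.0, 228.0]]
```

Both views put the true tips about 16 mm behind the reported TCP, so I need about 9 mm more.

{"api": "servo_tool", "payload": {
  "commands": [
    [[0.3,0,0,2,0,0,0],[0.3,0,0,4,0,0,0],[0.3,0,0,6,0,0,0],[0.3,0,0,8,0,0,0],[0.3,0,0,8,0,0,0]]
  ]
}}

```text
time_s: 8.45
tcp_pos: [0.629, 0.3001, -0.0105]
ee_rot: [[0.82, 0.573, -0.001], [0.573, -0.82, -0.0], [-0.001, -0.0, -1.0]]
wrist_force: [-0.4, -0.4, 0.2]
gripper_width: 0.703
gripper_force: 0.0
```

{"api": "servo_tool", "payload": {
  "commands": [
    [[1,0,0,0,0,0,0],[1,0,0,0,0,0,0],[1,0,0,0,0,0,0],[1,0,0,0,0,0,0],[1,0,0,0,0,0,0]]
  ]
}}

```text
time_s: 8.95
tcp_pos: [0.6293, 0.3003, -0.0099]
ee_rot: [[0.82, 0.573, 0.0], [0.573, -0.82, 0.0], [0.0, -0.0, -1.0]]
wrist_force: [-0.6, 0.2, 0.6]
gripper_width: 0.33
gripper_force: 0.0
```

{"api": "servo_tool", "payload": {
  "commands": [
    [[1,0,0,0,0,0,0],[1,0,0,0,0,0,0],[1,0,0,0,0,0,0],[1,0,0,0,0,0,0],[1,0,0,0,0,0,0]]
  ]
}}

```text
time_s: 9.45
tcp_pos: [0.6292, 0.3002, -0.0099]
ee_rot: [[0.819, 0.573, -0.0], [0.573, -0.819, -0.0], [-0.0, 0.0, -1.0]]
wrist_force: [-1.0, 0.2, 0.2]
gripper_width: 0.181
gripper_force: 30.0
```

Gripped at 30 N and 16 mm. Now the fold about the short hinge.

{"api": "servo_tool", "payload": {
  "commands": [
    [[1,0,10,0,0,0,0.12],[1,0,21,0,0,0,0.24],[1,-2,31,0,0,0,0.37],[1,-6,41,0,0,0,0.49],[1,-10,50,0,0,0,0.61]]
  ]
}}

```text
time_s: 9.95
tcp_pos: [0.65, 0.2532, -0.0099]
ee_rot: [[1.0, -0.005, 0.0], [-0.005, -1.0, -0.0], [0.0, 0.0, -1.0]]
wrist_force: [-0.9, -1.2, 0.5]
gripper_width: 0.183
gripper_force: 30.0
```

{"api": "servo_tool", "payload": {
  "commands": [
    [[1,1,11,0,0,0,0.12],[1,0,21,0,0,0,0.25],[1,-2,31,0,0,0,0.37],[1,-5,41,0,0,0,0.49],[1,-10,50,0,0,0,0.61]]
  ]
}}

```text
time_s: 10.45
tcp_pos: [0.6396, 0.2027, -0.01]
ee_rot: [[0.817, -0.577, -0.0], [-0.577, -0.817, -0.001], [0.0, 0.001, -1.0]]
wrist_force: [-1.5, -0.8, 0.8]
gripper_width: 0.179
gripper_force: 30.0
```

{"api": "servo_tool", "payload": {
  "commands": [
    [[1,1,11,0,0,0,0.12],[1,0,21,0,0,0,0.25],[1,-2,31,0,0,0,0.37],[1,-5,41,0,0,0,0.49],[1,-10,50,0,0,0,0.61]]
  ]
}}

```text
time_s: 10.95
tcp_pos: [0.6021, 0.1673, -0.01]
ee_rot: [[0.339, -0.941, -0.001], [-0.941, -0.339, -0.001], [0.001, 0.002, -1.0]]
wrist_force: [0.6, -1.5, 1.2]
gripper_width: 0.181
gripper_force: 30.0
```

{"api": "servo_tool", "payload": {
  "commands": [
    [[1,1,11,0,0,0,0.12],[1,0,21,0,0,0,0.25],[1,-2,31,0,0,0,0.37],[1,-5,41,0,0,0,0.49],[1,-10,50,0,0,0,0.61]]
  ]
}}

```text
time_s: 11.45
tcp_pos: [0.5511, 0.1594, -0.0099]
ee_rot: [[-0.261, -0.965, -0.002], [-0.965, 0.261, -0.002], [0.002, 0.002, -1.0]]
wrist_force: [-1.2, -1.9, 1.9]
gripper_width: 0.179
gripper_force: 30.0
```

{"api": "servo_tool", "payload": {
  "commands": [
    [[1,0,0,0,0,0,0],[1,0,0,0,0,0,0],[0.6,0,0,0,0,0,0],[0.6,0,0,0,0,0,0],[0.6,0,0,0,0,0,0]]
  ]
}}

```text
time_s: 11.95
tcp_pos: [0.5534, 0.1609, -0.0099]
ee_rot: [[-0.256, -0.967, 0.001], [-0.967, 0.256, 0.001], [-0.001, -0.001, -1.0]]
wrist_force: [-0.3, 0.7, 0.1]
gripper_width: 0.354
gripper_force: 0.0
```

{"api": "servo_tool", "payload": {
  "commands": [
    [[0.6,0,0,-20,0,0,0],[0.6,0,0,-45,0,0,0],[0.6,0,0,-75,0,0,0],[0.6,0,0,-100,0,0,0],[0,0,0,-100,0,0,0]]
  ]
}}

```text
time_s: 12.45
tcp_pos: [0.5556, 0.162, 0.0943]
ee_rot: [[-0.255, -0.967, 0.008], [-0.967, 0.255, 0.004], [-0.006, -0.007, -1.0]]
wrist_force: [0.7, -0.2, 0.5]
gripper_width: 0.434
gripper_force: 0.0
```

```bash
python3 - <<'E'
from h import *
for i in range(2): r.capture("wrist")
a=snap("wrist","pics/w6.png"); b=snap("top","pics/t6.png")
s,c=state(); print(c,s["joints"],s["time_s"])
for n in("w6","t6"): print(proj(f"pics/{n}.png",np.array([[461.5,115,24],[563.5,242,24],[c[0],c[1],24]])/1000).round())
E
```

```text
[551.84859362 160.22354647  88.96246391 165.14856529] [ 3.23226761e+01  2.32843478e+01 -1.53767349e+01 -2.92995862e-02
 -5.14451550e+01 -4.71557798e+01] 12.65
[[376. 132.]
 [291. 296.]
 [281. 212.]]
[[199. 252.]
 [156. 215.]
 [185. 220.]]
```

```bash
cat >> h.py <<'E'
def wood(f,z=.024):
    """world outlines of wood-coloured parts seen: centre, length axis angle, sides (mm)"""
    im=cv2.imread(f); h=cv2.cvtColor(im,cv2.COLOR_BGR2HSV)
    m=cv2.inRange(h,(5,85,45),(16,200,255)); m=cv2.morphologyEx(m,cv2.MORPH_OPEN,np.ones((3,3)))
    n,l,st,_=cv2.connectedComponentsWithStats(m)
    for k in range(1,n):
        if st[k,4]<60: continue
        v,u=np.nonzero(l==k); w=back(f,np.c_[u,v],z)[:,:2]*1000
        q=cv2.minAreaRect(w.astype(np.float32)); b=cv2.boxPoints(q)
        e=b[1]-b[0]; g=b[2]-b[1]; L=e if np.hypot(*e)>np.hypot(*g) else g
        d=(np.degrees(np.arctan2(L[1],L[0]))+90)%180-90
        print("n",st[k,4],"px",st[k,:4],"c",np.round(q[0],1),"sz",np.round(sorted(q[1]),1),"ang",round(float(d),1))
    return m
E
python3 - <<'E'
from h import *
for f in("pics/t6.png","pics/w6.png"): print(f); wood(f)
E
```

```text
pics/t6.png
n 55844 px [  0   0 560 279] c [ 800.9 -105.7] sz [ 813.9 1646.1] ang -88.3
n 557 px [268 143  26  27] c [ 741.5 -104.6] sz [71.4 75.3] ang 1.6
n 4073 px [394 163 103  85] c [ 614.6 -573.8] sz [129.3 270.5] ang 61.5
n 1962 px [309 227  71  51] c [ 473.3 -289.8] sz [ 88.3 186.8] ang 71.0
n 136 px [178 241  18  17] c [470.2 151.5] sz [17.6 61.7] ang 47.1
n 357 px [198 256  60  14] c [434.9  36. ] sz [ 16.6 167.9] ang 83.1
n 226 px [524 280   6  58] c [ 331. -798.] sz [ 11.6 156. ] ang -0.1
n 2616 px [  0 336  34  84] c [110.8 602.9] sz [ 91.6 219.4] ang 1.4
n 244 px [526 339   6  54] c [ 176.8 -799.8] sz [ 13.7 142. ] ang -1.4
n 509 px [527 394  33  26] c [  68.7 -835.4] sz [65.8 88. ] ang -88.6
pics/w6.png
n 3683 px [370   0  34 142] c [445.5  74.6] sz [ 21.3 101.1] ang 83.3
n 2437 px [321 150  76 103] c [486.9 167.9] sz [21.8 94.7] ang 48.1
n 1532 px [271 184  20  93] c [556.9 177.5] sz [15.8 86.1] ang 76.4
n 268 px [301 249  17  28] c [536.3 215.3] sz [12.  29.7] ang 47.1
```

The code-only measurement shows the middle bar still at 48°, the short bar at about 27° from folded, and the long bar unmoved. Next comes the squeeze of the short bar against the middle bar.

```bash
python3 - <<'E'
from h import *
c=[552.3,161,90,165.1]
S=[533.5,181.2,88,138.2]; e=plan(c,line(c,S,5),[0]*5)
D=[533.5,181.2,-10,138.2]; e=plan(e,line(e,D,4)+[D],[0]*5)
F=[519.7,193.5,-10,138.2]; e=plan(e,line(e,F,5)+[F]*5,[1]*10)
p1=np.array([461.5,115.]); plan(e,arc(p1,e,-127,20),[1]*20)
E
```

```text
[[[0, -3, 5, 0, 0, 0, np.float64(0.09)], [0, -6, 9, 1, 0, 0, np.float64(0.19)], [0, -9, 14, 1, 0, 0, np.float64(0.28)], [0, -12, 19, 2, 0, 0, np.float64(0.38)], [0, -15, 23, 2, 0, 0, np.float64(0.47)]]]
end [533.9 181.4  88.  138.2]
[[[0, 0, 0, 24, 0, 0, np.float64(-0.0)], [0, 0, 0, 49, 0, 0, np.float64(-0.0)], [0, 0, 0, 74, 0, 0, np.float64(-0.0)], [0, 0, 0, 98, 0, 0, np.float64(-0.0)], [0, 0, 0, 98, 0, 0, np.float64(-0.0)]]]
end [533.9 181.4 -10.  138.2]
[[[1, 0, 4, 0, 0, 0, np.float64(-0.0)], [1, 0, 7, 0, 0, 0, np.float64(-0.0)], [1, 0, 11, 0, 0, 0, np.float64(-0.0)], [1, 0, 15, 0, 0, 0, np.float64(-0.0)], [1, 0, 19, 0, 0, 0, np.float64(-0.0)]]]
[[[1, 0, 0, 0, 0, 0, np.float64(-0.0)], [1, 0, 0, 0, 0, 0, np.float64(-0.0)], [1, 0, 0, 0, 0, 0, np.float64(-0.0)], [1, 0, 0, 0, 0, 0, np.float64(-0.0)], [1, 0, 0, 0, 0, 0, np.float64(-0.0)]]]
end [519.8 194.1 -10.  138.2]
[[[1, 0, -11, 0, 0, 0, np.float64(0.11)], [1, 0, -22, 0, 0, 0, np.float64(0.22)], [1, 2, -32, 0, 0, 0, np.float64(0.33)], [1, 5, -43, 0, 0, 0, np.float64(0.44)], [1, 10, -53, 0, 0, 0, np.float64(0.55)]]]
[[[1, -1, -11, 0, 0, 0, np.float64(0.11)], [1, 0, -21, 0, 0, 0, np.float64(0.23)], [1, 2, -32, 0, 0, 0, np.float64(0.34)], [1, 5, -43, 0, 0, 0, np.float64(0.45)], [1, 10, -53, 0, 0, 0, np.float64(0.56)]]]
[[[1, 0, -10, 0, 0, 0, np.float64(0.11)], [1, 0, -21, 0, 0, 0, np.float64(0.22)], [1, 2, -32, 0, 0, 0, np.float64(0.33)], [1, 5, -42, 0, 0, 0, np.float64(0.44)], [1, 10, -52, 0, 0, 0, np.float64(0.55)]]]
[[[1, -1, -11, 0, 0, 0, np.float64(0.11)], [1, 0, -22, 0, 0, 0, np.float64(0.22)], [1, 2, -33, 0, 0, 0, np.float64(0.33)], [1, 5, -43, 0, 0, 0, np.float64(0.45)], [1, 9, -53, 0, 0, 0, np.float64(0.56)]]]
end [489.9  20.6 -10.   11. ]
```

{"api": "servo_tool", "payload": {
  "commands": [
    [[0,-3,5,0,0,0,0.09],[0,-6,10,1,0,0,0.2],[0,-10,16,1,0,0,0.32],[0,-13,21,2,0,0,0.43],[0,-15,23,2,0,0,0.47]]
  ]
}}

```text
time_s: 13.15
tcp_pos: [0.533, 0.1807, 0.0864]
ee_rot: [[-0.668, -0.744, -0.003], [-0.744, 0.668, -0.002], [0.003, 0.001, -1.0]]
wrist_force: [-0.7, 0.7, 0.3]
gripper_width: 0.98
gripper_force: 0.0
```

{"api": "servo_tool", "payload": {
  "commands": [
    [[0,0,0,5,0,0,0],[0,0,0,25,0,0,0],[0,0,0,55,0,0,0],[0,0,0,85,0,0,0],[0,0,0,98,0,0,0]]
  ]
}}

```text
time_s: 13.65
tcp_pos: [0.5319, 0.1793, -0.0136]
ee_rot: [[-0.666, -0.746, -0.006], [-0.746, 0.666, -0.003], [0.006, 0.002, -1.0]]
wrist_force: [0.2, 0.6, -1.0]
gripper_width: 0.996
gripper_force: 0.0
```

{"api": "servo_tool", "payload": {
  "commands": [
    [[1,0,2,0,0,0,0],[1,0,6,0,0,0,0],[1,0,10,0,0,0,0],[1,0,14,0,0,0,0],[1,0,18,0,0,0,0]]
  ]
}}

```text
time_s: 14.15
tcp_pos: [0.5209, 0.1935, -0.0089]
ee_rot: [[-0.666, -0.746, 0.002], [-0.746, 0.666, 0.001], [-0.002, -0.0, -1.0]]
wrist_force: [0.5, -0.9, 0.2]
gripper_width: 0.627
gripper_force: 0.2
```

{"api": "servo_tool", "payload": {
  "commands": [
    [[1,0,0,0,0,0,0],[1,0,0,0,0,0,0],[1,0,0,0,0,0,0],[1,0,0,0,0,0,0],[1,0,0,0,0,0,0]]
  ]
}}

```text
time_s: 14.65
tcp_pos: [0.5209, 0.1933, -0.0097]
ee_rot: [[-0.666, -0.746, 0.001], [-0.746, 0.666, 0.001], [-0.001, 0.0, -1.0]]
wrist_force: [-1.4, 2.2, 3.0]
gripper_width: 0.378
gripper_force: 30.0
```

The pair measures 33 mm, so the short bar is folded. The wrist range needs a half-turn regrasp before swinging the pair in.

{"api": "servo_tool", "payload": {
  "commands": [
    [[0.3,0,0,0,0,0,0],[0.3,0,0,0,0,0,0],[0.3,0,0,0,0,0,0],[0.3,0,0,-30,0,0,0],[0.3,0,0,-70,0,0,0]]
  ]
}}

```text
time_s: 15.15
tcp_pos: [0.5189, 0.1915, 0.0585]
ee_rot: [[-0.666, -0.746, -0.006], [-0.746, 0.666, -0.004], [0.007, 0.002, -1.0]]
wrist_force: [0.8, -0.1, -0.8]
gripper_width: 0.68
gripper_force: 0.0
```

{"api": "servo_tool", "payload": {
  "commands": [
    [[0.3,0,0,0,0,0,-0.12],[0.3,0,0,0,0,0,-0.25],[0.3,0,0,0,0,0,-0.38],[0.3,0,0,0,0,0,-0.51],[0.3,0,0,0,0,0,-0.64]]
  ]
}}

```text
time_s: 15.65
tcp_pos: [0.5204, 0.1925, 0.0598]
ee_rot: [[-0.084, -0.996, -0.001], [-0.996, 0.084, -0.0], [0.001, 0.001, -1.0]]
wrist_force: [0.5, 0.3, 0.2]
gripper_width: 0.699
gripper_force: 0.0
```

{"api": "servo_tool", "payload": {
  "commands": [
    [[0.3,0,0,0,0,0,-0.12],[0.3,0,0,0,0,0,-0.25],[0.3,0,0,0,0,0,-0.38],[0.3,0,0,0,0,0,-0.51],[0.3,0,0,0,0,0,-0.64]]
  ]
}}

```text
time_s: 16.15
tcp_pos: [0.5204, 0.1926, 0.0597]
ee_rot: [[0.528, -0.849, -0.001], [-0.849, -0.528, -0.001], [0.0, 0.001, -1.0]]
wrist_force: [0.7, -0.6, 0.3]
gripper_width: 0.696
gripper_force: 0.0
```

{"api": "servo_tool", "payload": {
  "commands": [
    [[0.3,0,0,0,0,0,-0.12],[0.3,0,0,0,0,0,-0.25],[0.3,0,0,0,0,0,-0.38],[0.3,0,0,0,0,0,-0.51],[0.3,0,0,0,0,0,-0.64]]
  ]
}}

```text
time_s: 16.65
tcp_pos: [0.5204, 0.1926, 0.0597]
ee_rot: [[0.931, -0.366, -0.001], [-0.366, -0.931, -0.001], [-0.0, 0.001, -1.0]]
wrist_force: [0.3, -0.0, -0.1]
gripper_width: 0.702
gripper_force: 0.0
```

{"api": "servo_tool", "payload": {
  "commands": [
    [[0.3,0,0,0,0,0,-0.12],[0.3,0,0,0,0,0,-0.25],[0.3,0,0,0,0,0,-0.38],[0.3,0,0,0,0,0,-0.51],[0.3,0,0,0,0,0,-0.64]]
  ]
}}

```text
time_s: 17.15
tcp_pos: [0.5204, 0.1925, 0.0597]
ee_rot: [[0.965, 0.262, -0.001], [0.262, -0.965, -0.001], [-0.001, 0.0, -1.0]]
wrist_force: [0.7, -0.1, 0.3]
gripper_width: 0.699
gripper_force: 0.0
```

{"api": "servo_tool", "payload": {
  "commands": [
    [[0.3,0,0,0,0,0,-0.12],[0.3,0,0,0,0,0,-0.25],[0.3,0,0,0,0,0,-0.38],[0.3,0,0,0,0,0,-0.51],[0.3,0,0,0,0,0,-0.58]]
  ]
}}

```text
time_s: 17.65
tcp_pos: [0.5204, 0.1926, 0.0598]
ee_rot: [[0.664, 0.747, -0.001], [0.747, -0.664, -0.001], [-0.001, -0.0, -1.0]]
wrist_force: [0.6, 1.1, -0.6]
gripper_width: 0.7
gripper_force: 0.0
```

```bash
python3 - <<'E'
from h import *
r.capture("top");r.capture("top")
a=snap("wrist","pics/w7.png"); b=snap("top","pics/t7.png")
s,c=state(); print(c,s["joints"],s["time_s"])
for f in("pics/t7.png","pics/w7.png"): print(f); wood(f)
E
```

```text
[520.54300864 192.68746047  59.85344136 -41.9518545 ] [ 3.70456468e+01  2.36500738e+01 -2.00178663e+01  1.71706491e-03
 -4.63608262e+01  1.01001315e+02] 17.85
pics/t7.png
n 55710 px [  0   0 560 276] c [ 804.9 -105.5] sz [ 806.  1646.2] ang -88.3
n 560 px [268 143  26  27] c [ 741.5 -104.6] sz [71.4 75.3] ang 1.6
n 4060 px [394 163 103  85] c [ 614.5 -573.9] sz [129.4 270.8] ang 61.5
n 76 px [166 217  12  14] c [541.7 198.1] sz [16.4 44.7] ang 42.0
n 1975 px [309 227  71  52] c [ 473.2 -289.7] sz [ 88.4 186.7] ang 70.9
n 257 px [174 230  23  28] c [484.9 152.9] sz [32.2 84.6] ang 44.6
n 357 px [198 256  60  14] c [435.5  35.8] sz [ 16.4 168.5] ang 82.1
n 369 px [ 95 277  20  25] c [356.  371.6] sz [48.5 66.4] ang 16.1
n 93 px [524 277   5  26] c [ 382.8 -796.6] sz [10.3 68.9] ang 2.2
n 182 px [525 304   5  46] c [ 281.9 -798.2] sz [ 11.1 122.4] ang -1.4
n 2619 px [  0 336  34  84] c [110.8 602.9] sz [ 91.6 219.4] ang 1.4
n 708 px [526 351  34  69] c [ 125.2 -835.9] sz [ 87.7 180.7] ang 0.1
pics/w7.png
n 2850 px [258 133  22 144] c [524.5 210.7] sz [ 15.9 111.5] ang 47.8
n 2766 px [281 133  23 140] c [538.6 200.5] sz [ 15.9 107.9] ang 48.2
n 506 px [260 304  23  28] c [462.1 139.6] sz [18.6 26.3] ang 48.2
```

Both bars are at 48° and parallel, with the long bar unmoved. Now grip the pair and swing it about the long hinge.

```bash
python3 - <<'E'
from h import *
c=[520.4,192.6,-10,318.1]
e=plan(c,arc(np.array([461.5,115.]),c,-127,20),[1]*20)
E
```

```text
[[[1, 0, 11, 0, 0, 0, np.float64(0.11)], [1, -1, 22, 0, 0, 0, np.float64(0.22)], [1, -3, 32, 0, 0, 0, np.float64(0.33)], [1, -6, 42, 0, 0, 0, np.float64(0.44)], [1, -10, 52, 0, 0, 0, np.float64(0.55)]]]
[[[1, 0, 11, 0, 0, 0, np.float64(0.11)], [1, -1, 22, 0, 0, 0, np.float64(0.23)], [1, -3, 33, 0, 0, 0, np.float64(0.34)], [1, -6, 43, 0, 0, 0, np.float64(0.45)], [1, -11, 53, 0, 0, 0, np.float64(0.56)]]]
[[[1, 0, 10, 0, 0, 0, np.float64(0.11)], [1, 0, 21, 0, 0, 0, np.float64(0.22)], [1, -3, 32, 0, 0, 0, np.float64(0.33)], [1, -6, 42, 0, 0, 0, np.float64(0.44)], [1, -10, 52, 0, 0, 0, np.float64(0.55)]]]
[[[1, 0, 11, 0, 0, 0, np.float64(0.11)], [1, -1, 21, 0, 0, 0, np.float64(0.22)], [1, -3, 32, 0, 0, 0, np.float64(0.33)], [1, -6, 42, 0, 0, 0, np.float64(0.45)], [1, -11, 52, 0, 0, 0, np.float64(0.56)]]]
end [487.9  21.6 -10.  190.9]
```

{"api": "servo_tool", "payload": {
  "commands": [
    [[0.3,0,0,20,0,0,0],[0.3,0,0,45,0,0,0],[0.3,0,0,65,0,0,0],[0.3,0,0,70,0,0,0],[1,0,0,70,0,0,0]]
  ]
}}

```text
time_s: 18.35
tcp_pos: [0.5204, 0.1926, -0.0106]
ee_rot: [[0.668, 0.744, -0.001], [0.744, -0.668, -0.001], [-0.002, -0.0, -1.0]]
wrist_force: [-0.9, 0.5, -0.1]
gripper_width: 0.666
gripper_force: 0.0
```

{"api": "servo_tool", "payload": {
  "commands": [
    [[1,0,0,0,0,0,0],[1,0,0,0,0,0,0],[1,0,0,0,0,0,0],[1,0,0,0,0,0,0],[1,0,0,0,0,0,0]]
  ]
}}

```text
time_s: 18.85
tcp_pos: [0.5211, 0.1933, -0.0091]
ee_rot: [[0.668, 0.744, 0.001], [0.744, -0.668, 0.001], [0.001, 0.0, -1.0]]
wrist_force: [-1.1, 0.9, 3.9]
gripper_width: 0.371
gripper_force: 30.0
```

{"api": "servo_tool", "payload": {
  "commands": [
    [[1,0,11,0,0,0,0.11],[1,-1,22,0,0,0,0.22],[1,-3,32,0,0,0,0.33],[1,-6,42,0,0,0,0.44],[1,-10,52,0,0,0,0.55]]
  ]
}}

```text
time_s: 19.35
tcp_pos: [0.5542, 0.1515, -0.0092]
ee_rot: [[0.959, 0.283, 0.003], [0.283, -0.959, 0.001], [0.003, -0.001, -1.0]]
wrist_force: [-0.9, 2.1, 2.9]
gripper_width: 0.377
gripper_force: 30.0
```

{"api": "servo_tool", "payload": {
  "commands": [
    [[1,0,11,0,0,0,0.11],[1,-1,22,0,0,0,0.23],[1,-3,33,0,0,0,0.34],[1,-6,43,0,0,0,0.45],[1,-11,53,0,0,0,0.56]]
  ]
}}

```text
time_s: 19.85
tcp_pos: [0.5592, 0.0974, -0.0092]
ee_rot: [[0.963, -0.27, 0.004], [-0.27, -0.963, 0.001], [0.003, -0.002, -1.0]]
wrist_force: [1.0, 2.7, 1.9]
gripper_width: 0.37
gripper_force: 30.0
```

```bash
python3 - <<'E'
from h import *
b=snap("top","pics/t8.png")
s,c=state(); print(c,s["wrist_force"],s["time_s"]); wood("pics/t8.png")
E
```

```text
[ 558.30708821   95.86499548   -9.20595709 -105.92568412] [ 1.5267789  -0.01055904  2.12749626] 19.9
n 55672 px [  0   0 560 281] c [ 798.1 -105.6] sz [ 819.5 1646.4] ang -88.3
n 558 px [268 143  26  27] c [ 741.5 -104.6] sz [71.4 75.3] ang 1.6
n 4062 px [394 163 103  85] c [ 614.2 -573.9] sz [129.3 271. ] ang 61.3
n 105 px [210 195  11  12] c [608.7  77.2] sz [28.4 31.3] ang 1.6
n 1973 px [309 227  71  52] c [ 473.2 -289.7] sz [ 88.5 186.3] ang 70.7
n 141 px [194 228  15  21] c [502.4 117.2] sz [26.8 60.3] ang -30.7
n 361 px [200 255  58  20] c [430.4  32.8] sz [ 17.8 167.6] ang 76.1
n 155 px [ 90 278  11  22] c [356.3 402.8] sz [25.  59.2] ang -9.7
n 984 px [524 282  36 138] c [ 219.2 -835.9] sz [ 87.7 368.8] ang 0.1
n 2293 px [  0 336  34  82] c [116.  597.9] sz [ 90.  214.6] ang 4.6
```

{"api": "servo_tool", "payload": {
  "commands": [
    [[1,0,10,0,0,0,0.11],[1,0,21,0,0,0,0.22],[1,-3,32,0,0,0,0.33],[1,-6,42,0,0,0,0.44],[1,-10,52,0,0,0,0.55]]
  ]
}}

```text
time_s: 20.4
tcp_pos: [0.5352, 0.05, -0.0092]
ee_rot: [[0.681, -0.732, 0.003], [-0.732, -0.681, 0.001], [0.001, -0.003, -1.0]]
wrist_force: [1.1, 2.6, 2.8]
gripper_width: 0.372
gripper_force: 30.0
```

{"api": "servo_tool", "payload": {
  "commands": [
    [[1,0,11,0,0,0,0.11],[1,-1,21,0,0,0,0.22],[1,-3,32,0,0,0,0.33],[1,-6,42,0,0,0,0.45],[1,-11,52,0,0,0,0.56]]
  ]
}}

```text
time_s: 20.9
tcp_pos: [0.49, 0.0224, -0.0089]
ee_rot: [[0.188, -0.982, 0.004], [-0.982, -0.188, 0.001], [0.0, -0.004, -1.0]]
wrist_force: [3.1, 0.8, 5.1]
gripper_width: 0.375
gripper_force: 30.0
```

```bash
python3 - <<'E'
from h import *
b=snap("top","pics/t9.png");snap("wrist","pics/w9.png")
s,c=state(); print(c,s["wrist_force"],s["time_s"],s["joints"][5]); wood("pics/t9.png");wood("pics/w9.png")
E
```

```text
[ 488.61749125   22.1576687    -8.93004725 -169.04883174] [1.15768068 1.88089023 4.28922876] 21.0 -10.734124781005196
n 55815 px [  0   0 560 298] c [ 774.7 -106.3] sz [ 866.3 1646.4] ang -88.3
n 559 px [268 143  26  27] c [ 741.5 -104.6] sz [71.4 75.3] ang 1.6
n 4074 px [394 163 103  85] c [ 614.3 -574.1] sz [129.7 271.3] ang 61.5
n 1964 px [309 227  71  52] c [ 473.  -289.7] sz [ 88.5 186.6] ang 70.8
n 162 px [244 235  15  14] c [496.2 -26.9] sz [33.1 40.4] ang -79.0
n 512 px [ 90 277  25  26] c [352.5 380.3] sz [66.3 68.6] ang 3.3
n 905 px [525 299  35 121] c [ 195.8 -835.9] sz [ 87.5 321.9] ang 0.0
n 2621 px [  0 336  34  84] c [111.3 598.2] sz [ 90.  223.3] ang 4.3
n 3986 px [248 138  32 139] c [502.5  -7. ] sz [15.6 73.9] ang -79.5
n 3988 px [281 138  34 139] c [485.9 -10.1] sz [15.9 74. ] ang -80.0
n 4728 px [377 153  99  99] c [421.4 -23. ] sz [25.3 58.5] ang 77.7
n 1484 px [252 304  56  28] c [482.9  54. ] sz [18. 32.] ang 10.6
```

```bash
python3 - <<'E'
from h import *
f="pics/w9.png"; m=wood(f)
pts=[]
for v in range(165,245,4):
    u=np.nonzero(m[v,370:480])[0]+370
    if len(u): pts.append((u.max(),v))
w=back(f,pts,.024)[:,:2]*1000; vx,vy,x,y=cv2.fitLine(w.astype(np.float32),cv2.DIST_HUBER,0,.1,.1).ravel(); print(np.degrees(np.arctan2(vy,vx)),x,y,w[::5].round(1))
c=[487.9,21.6,-10,190.9]
plan(c,arc(np.array([462.5,114.5]),c,-12,5),[1]*5)
E
```

```text
n 3986 px [248 138  32 139] c [502.5  -7. ] sz [15.6 73.9] ang -79.5
n 3988 px [281 138  34 139] c [485.9 -10.1] sz [15.9 74. ] ang -80.0
n 4728 px [377 153  99  99] c [421.4 -23. ] sz [25.3 58.5] ang 77.7
n 1484 px [252 304  56  28] c [482.9  54. ] sz [18. 32.] ang 10.6
77.92483 407.32147 -29.245935 [[405.6 -49.5]
 [405.  -39.4]
 [407.3 -28.4]
 [409.8 -16.9]]
[[[1, 0, 4, 0, 0, 0, np.float64(0.04)], [1, 0, 8, 0, 0, 0, np.float64(0.08)], [1, 0, 12, 0, 0, 0, np.float64(0.13)], [1, 0, 16, 0, 0, 0, np.float64(0.17)], [1, -1, 20, 0, 0, 0, np.float64(0.21)]]]
end [468.1  18.8 -10.  178.9]
```

The pair is about 22° from folded. I'll swing 5° more, then release and lift.

{"api": "servo_tool", "payload": {
  "commands": [
    [[1,0,2,0,0,0,0.02],[1,0,4,0,0,0,0.04],[1,0,6,0,0,0,0.06],[1,0,8,0,0,0,0.09],[1,0,8,0,0,0,0.09]]
  ]
}}

```text
time_s: 21.5
tcp_pos: [0.4808, 0.0202, -0.0093]
ee_rot: [[0.102, -0.995, 0.0], [-0.995, -0.102, -0.001], [0.001, -0.0, -1.0]]
wrist_force: [1.1, -0.4, 7.3]
gripper_width: 0.372
gripper_force: 30.1
```

{"api": "servo_tool", "payload": {
  "commands": [
    [[0.5,0,0,0,0,0,0],[0.5,0,0,0,0,0,0],[0.5,0,0,0,0,0,0],[0.5,0,0,-10,0,0,0],[0.5,0,0,-40,0,0,0]]
  ]
}}

```text
time_s: 22.0
tcp_pos: [0.4782, 0.0197, 0.0286]
ee_rot: [[0.101, -0.995, -0.007], [-0.995, -0.101, -0.002], [0.002, 0.007, -1.0]]
wrist_force: [0.5, 0.2, 0.1]
gripper_width: 0.501
gripper_force: 0.0
```

{"api": "servo_tool", "payload": {
  "commands": [
    [[0.5,0,0,-40,0,0,0],[0,0,0,-80,0,0,0],[0,0,0,-80,0,0,0],[0,0,0,-80,0,0,0],[0,0,0,-80,0,0,0]]
  ]
}}

```text
time_s: 22.5
tcp_pos: [0.4795, 0.0202, 0.1093]
ee_rot: [[0.101, -0.995, -0.002], [-0.995, -0.101, -0.0], [0.0, 0.002, -1.0]]
wrist_force: [-0.0, 0.7, -0.1]
gripper_width: 0.781
gripper_force: 0.0
```

```bash
python3 - <<'E'
from h import *
snap("top","pics/t10.png");snap("wrist","pics/w10.png")
s,c=state(); print(c,s["time_s"],s["joints"][5]); wood("pics/t10.png");print();m=wood("pics/w10.png")
i=cv2.imread("pics/w10.png"); cv2.imwrite("pics/v10.png",i)
E
```

```text
[ 479.49499894   20.09111409  108.85348673 -174.22417546] 22.6 -16.050088322824855
n 55736 px [  0   0 560 286] c [ 791.2 -105.8] sz [ 833.3 1646.4] ang -88.3
n 561 px [268 143  26  27] c [ 741.5 -104.6] sz [71.4 75.3] ang 1.6
n 4063 px [394 163 103  85] c [ 614.5 -573.8] sz [129.7 270.6] ang 61.3
n 1972 px [309 227  71  52] c [ 473.2 -289.7] sz [ 88.4 186.6] ang 70.9
n 210 px [242 240  18  13] c [483.3 -27. ] sz [33.6 47.6] ang -88.1
n 78 px [247 269  13   8] c [410.7 -36.1] sz [16.1 36.5] ang 77.6
n 339 px [ 90 278  20  25] c [347.4 392.1] sz [45.3 68.5] ang 25.7
n 272 px [524 287   6  70] c [ 295.8 -797.7] sz [ 10.9 187.9] ang 0.2
n 2616 px [  0 336  34  84] c [110.8 602.9] sz [ 91.6 219.4] ang 1.4
n 689 px [526 358  34  62] c [ 115.8 -835.9] sz [ 87.7 161.9] ang 0.1

n 4321 px [259 133  39 144] c [481.3  21.5] sz [ 33.4 136.8] ang -83.9
n 2956 px [302 135  74 142] c [427.3  18.5] sz [ 20.2 142.5] ang 77.6
```

View pics/v10.png

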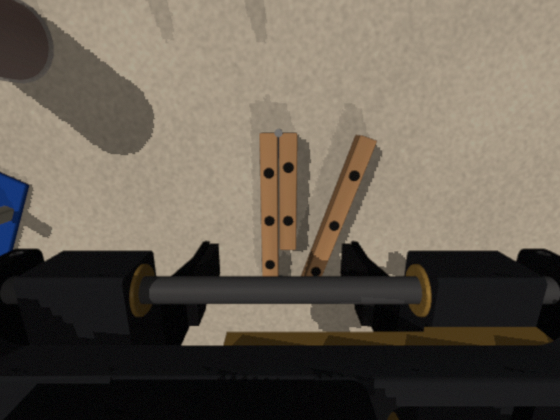

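The wrist view shows the pair folded (dots (268,173), (269,221)) and the long bar with dots at (354,175), (334,226) and (316,271), about 18° apart. Next I work out the closing squeeze aligned with the long bar.

```bash
python3 - <<'E'
from h import *
f="pics/w10.png"
w=back(f,[(354,175.3),(334,226),(316,271)],.024)[:,:2]*1000; d=w[0]-w[2]; a=np.arctan2(d[1],d[0]); print(w.round(1),np.degrees(a),np.hypot(*d))
u=np.array([np.cos(a),np.sin(a)]); n=np.array([-u[1],u[0]])  # n = +y local
C=w.mean(0); pin=C-85*u+17.5*n; print("centre",C,"pin1",pin, "mid",C+17.5*n)
q=(back(f,[(268.5,173),(269,221),(288,168),(288,221)],.024)[:,:2]*1000)
print("pair dots local (along from pin, lateral from pin)",[( round((x-pin)@u,1),round((x-pin)@n,1)) for x in q])
cur=[480.0,20.1,110,185.7]
yaw=np.degrees(a)+90+180; yaw=yaw%360; print("yaw",yaw)
# squeeze point: 62 mm along from pin; bundle centre line lateral 0 ; start shifted +15 lateral
F=pin+62*u; S=F+13*n
h=[*S,88,yaw]; e=plan(cur,line(cur,h,5),[0]*5)
D=[*S,-10,yaw]; e=plan(e,line(e,D,5),[0]*5)
E_=[*F,-10,yaw]; e=plan(e,line(e,E_,5),[1]*5)
E
```

```text
[[417.  -16.8]
 [427.6  32.4]
 [438.2  80.5]] -102.27765208332872 99.5727252410126
centre [427.61348033  32.0274271 ] pin1 [462.78841936 111.361995  ] mid [444.71323068  28.30606472]
pair dots local (along from pin, lateral from pin) [(np.float64(113.2), np.float64(56.0)), (np.float64(70.4), np.float64(42.0)), (np.float64(122.9), np.float64(40.8)), (np.float64(75.9), np.float64(25.1))]
yaw 167.72234791667128
[[[0, -6, 3, 4, 0, 0, np.float64(0.06)], [0, -12, 6, 9, 0, 0, np.float64(0.13)], [0, -18, 9, 13, 0, 0, np.float64(0.19)], [0, -24, 12, 18, 0, 0, np.float64(0.25)], [0, -30, 15, 22, 0, 0, np.float64(0.31)]]]
end [462.1  48.5  88.  167.9]
[[[0, 0, 0, 20, 0, 0, np.float64(0.0)], [0, 0, 0, 39, 0, 0, np.float64(0.0)], [0, 0, 0, 59, 0, 0, np.float64(0.0)], [0, 0, 0, 78, 0, 0, np.float64(0.0)], [0, 0, 0, 98, 0, 0, np.float64(0.0)]]]
end [462.1  48.5 -10.  167.9]
[[[1, 0, 3, 0, 0, 0, np.float64(0.0)], [1, 0, 5, 0, 0, 0, np.float64(0.0)], [1, 0, 8, 0, 0, 0, np.float64(0.0)], [1, 0, 10, 0, 0, 0, np.float64(0.0)], [1, 0, 13, 0, 0, 0, np.float64(0.0)]]]
end [449.4  51.2 -10.  167.9]
```

{"api": "servo_tool", "payload": {
  "commands": [
    [[0,-7,3,4,0,0,0.07],[0,-14,7,9,0,0,0.15],[0,-22,11,15,0,0,0.24],[0,-29,14,20,0,0,0.31],[0,-30,15,22,0,0,0.31]]
  ]
}}

```text
time_s: 23.1
tcp_pos: [0.4613, 0.0487, 0.0866]
ee_rot: [[-0.207, -0.978, -0.003], [-0.978, 0.207, -0.001], [0.002, 0.003, -1.0]]
wrist_force: [0.5, -0.2, -0.0]
gripper_width: 1.002
gripper_force: 0.0
```

{"api": "servo_tool", "payload": {
  "commands": [
    [[0,0,0,5,0,0,0],[0,0,0,25,0,0,0],[0,0,0,55,0,0,0],[0,0,0,85,0,0,0],[0,0,0,98,0,0,0]]
  ]
}}

```text
time_s: 23.6
tcp_pos: [0.461, 0.0476, -0.0126]
ee_rot: [[-0.207, -0.978, -0.004], [-0.978, 0.207, -0.002], [0.003, 0.004, -1.0]]
wrist_force: [0.3, -0.6, 0.7]
gripper_width: 0.996
gripper_force: 0.0
```

{"api": "servo_tool", "payload": {
  "commands": [
    [[1,0,1,0,0,0,0],[1,0,4,0,0,0,0],[1,0,8,0,0,0,0],[1,0,12,0,0,0,0],[1,0,13,0,0,0,0]]
  ]
}}

```text
time_s: 24.1
tcp_pos: [0.4497, 0.0516, -0.0091]
ee_rot: [[-0.207, -0.978, 0.001], [-0.978, 0.207, 0.001], [-0.001, -0.001, -1.0]]
wrist_force: [0.6, -0.7, 0.5]
gripper_width: 0.63
gripper_force: 0.5
```

{"api": "servo_tool", "payload": {
  "commands": [
    [[1,0,0,0,0,0,0],[1,0,0,0,0,0,0],[1,0,0,0,0,0,0],[1,0,0,0,0,0,0],[1,0,0,0,0,0,0]]
  ]
}}

```text
time_s: 24.6
tcp_pos: [0.4494, 0.0515, -0.0093]
ee_rot: [[-0.208, -0.978, -0.001], [-0.978, 0.208, 0.0], [0.0, 0.001, -1.0]]
wrist_force: [-3.0, 1.7, 7.7]
gripper_width: 0.583
gripper_force: 30.0
```

50.7 mm across: all three bars are snug. Now let go, lift and measure.

{"api": "servo_tool", "payload": {
  "commands": [
    [[0,0,0,0,0,0,0],[0,0,0,0,0,0,0],[0,0,0,0,0,0,0],[0,0,0,0,0,0,0],[0,0,0,-5,0,0,0]]
  ]
}}

```text
time_s: 25.1
tcp_pos: [0.4493, 0.0512, -0.0054]
ee_rot: [[-0.208, -0.978, -0.002], [-0.978, 0.208, -0.001], [0.001, 0.001, -1.0]]
wrist_force: [0.0, -0.7, 0.2]
gripper_width: 0.94
gripper_force: 0.0
```

{"api": "servo_tool", "payload": {
  "commands": [
    [[0,0,0,-25,0,0,0],[0,0,0,-60,0,0,0],[0,0,0,-100,0,0,0],[0,0,0,-110,0,0,0],[0,0,0,-110,0,0,0]]
  ]
}}

```text
time_s: 25.6
tcp_pos: [0.451, 0.052, 0.107]
ee_rot: [[-0.207, -0.978, 0.005], [-0.978, 0.207, 0.002], [-0.003, -0.004, -1.0]]
wrist_force: [0.0, -0.0, -0.1]
gripper_width: 1.002
gripper_force: 0.0
```

```bash
python3 - <<'E'
from h import *
r.capture("top")
snap("top","pics/t11.png");snap("wrist","pics/w11.png")
s,c=state(); print(c,s["time_s"],s["joints"][5]); wood("pics/t11.png");print();m=wood("pics/w11.png")
g=cv2.cvtColor(cv2.imread("pics/w11.png"),cv2.COLOR_BGR2GRAY)
mm=cv2.dilate(m,np.ones((3,3)))
cn,_=cv2.findContours(cv2.bitwise_not(m),cv2.RETR_LIST,cv2.CHAIN_APPROX_NONE)
ds=[]
for k in cn:
    A=cv2.contourArea(k); (x,y),rr=cv2.minEnclosingCircle(k)
    if 30<A<200 and rr<10: ds.append((x,y,A))
print(np.round(ds,1)); 
if ds: print(back("pics/w11.png",[d[:2] for d in ds],.024).round(4)*1000)
E
```

```text
[448.64720916  50.98943906 103.79864396 168.00102294] 25.75 -39.16264581325962
n 55569 px [  0   0 560 279] c [ 800.9 -105.5] sz [ 813.9 1646.4] ang -88.3
n 562 px [268 143  26  27] c [ 741.5 -104.6] sz [71.4 75.3] ang 1.6
n 4054 px [394 163 103  85] c [ 614.2 -573.8] sz [129.4 271. ] ang 61.6
n 1966 px [309 227  71  52] c [ 473.2 -289.8] sz [ 88.4 186.5] ang 70.9
n 576 px [226 252  34  24] c [434.6 -10.7] sz [51.2 96. ] ang 78.2
n 115 px [ 90 277  18  11] c [374.4 392.5] sz [19.4 52.2] ang -65.2
n 910 px [525 299  35 121] c [ 195.7 -835.9] sz [ 87.3 322. ] ang -0.0
n 2620 px [  0 336  34  84] c [110.8 602.9] sz [ 91.6 219.4] ang 1.4

n 8615 px [249  82  62 189] c [445.2  28.3] sz [ 50.6 168. ] ang 77.8
[[297.5 236.7  49. ]
 [260.  236.5  47. ]
 [279.  189.5  53.5]
 [259.4 189.5  56. ]
 [298.5 184.3  58. ]
 [258.6 137.8  66. ]
 [279.  132.   66.5]
 [299.6 126.   69.5]]
[[438.6  80.6  24. ]
 [472.7  73.1  24. ]
 [446.1  33.1  24. ]
 [463.2  29.5  24. ]
 [428.2  32.1  24. ]
 [453.7 -14.4  24. ]
 [435.8 -15.4  24. ]
 [417.8 -16.6  24. ]]
```

The bundle measures 50.6 × 168 mm and is folded flat. Before picking it up I'll fly over the rack to measure it with the wrist camera.

```bash
python3 - <<'E'
from h import *
c=[449.4,51.2,105,168.0]
h=[485,-262,150,161]; e=plan(c,line(c,h,9)+[h],[0]*10)
B=[445.2,28.3,80,167.8]; e=plan(e,line(e,B,9)+[B],[0]*10)
E
```

```text
[[[0, 33, -11, -5, 0, 0, np.float64(0.01)], [0, 66, -22, -10, 0, 0, np.float64(0.03)], [0, 100, -33, -15, 0, 0, np.float64(0.04)], [0, 133, -44, -20, 0, 0, np.float64(0.05)], [0, 166, -56, -25, 0, 0, np.float64(0.07)]]]
[[[0, 32, -13, -5, 0, 0, np.float64(0.01)], [0, 65, -26, -10, 0, 0, np.float64(0.03)], [0, 97, -40, -15, 0, 0, np.float64(0.04)], [0, 130, -53, -20, 0, 0, np.float64(0.05)], [0, 130, -53, -20, 0, 0, np.float64(0.05)]]]
end [ 484.8 -262.4  150.   161.1]
[[[0, -29, 15, 8, 0, 0, np.float64(-0.01)], [0, -58, 29, 16, 0, 0, np.float64(-0.03)], [0, -87, 44, 23, 0, 0, np.float64(-0.04)], [0, -117, 58, 31, 0, 0, np.float64(-0.05)], [0, -146, 73, 39, 0, 0, np.float64(-0.06)]]]
[[[0, -30, 13, 8, 0, 0, np.float64(-0.02)], [0, -60, 26, 15, 0, 0, np.float64(-0.03)], [0, -90, 39, 23, 0, 0, np.float64(-0.04)], [0, -120, 51, 31, 0, 0, np.float64(-0.06)], [0, -120, 51, 31, 0, 0, np.float64(-0.06)]]]
end [445.7  28.6  80.  168. ]
```

{"api": "servo_tool", "payload": {
  "commands": [
    [[0,33,-11,-5,0,0,0.01],[0,66,-22,-10,0,0,0.03],[0,100,-33,-15,0,0,0.04],[0,133,-44,-20,0,0,0.05],[0,166,-56,-25,0,0,0.07]]
  ]
}}

```text
time_s: 26.25
tcp_pos: [0.469, -0.1239, 0.1283]
ee_rot: [[-0.276, -0.961, -0.004], [-0.961, 0.276, -0.0], [0.001, 0.004, -1.0]]
wrist_force: [0.8, 0.1, -0.1]
gripper_width: 1.002
gripper_force: 0.0
```

{"api": "servo_tool", "payload": {
  "commands": [
    [[0,32,-13,-5,0,0,0.01],[0,65,-26,-10,0,0,0.03],[0,97,-40,-15,0,0,0.04],[0,130,-53,-20,0,0,0.05],[0,130,-53,-20,0,0,0.05]]
  ]
}}

```text
time_s: 26.75
tcp_pos: [0.4851, -0.2653, 0.1482]
ee_rot: [[-0.327, -0.945, -0.003], [-0.945, 0.327, -0.0], [0.001, 0.002, -1.0]]
wrist_force: [-0.7, 0.1, -0.6]
gripper_width: 0.994
gripper_force: 0.0
```

```bash
cat > up.py <<'E'
from h import *
def rackfit(f):
    im=cv2.imread(f); h=cv2.cvtColor(im,cv2.COLOR_BGR2HSV)
    m=wood(f,.006)
    # uprights: whitish bright pixels near expected tops
    X=np.array([473.5,-292.5]); a=np.radians(-109); u=np.array([np.cos(a),np.sin(a)]); n=np.array([-u[1],u[0]])
    wm=((h[...,1]<70)&(h[...,2]>150)).astype(np.uint8)
    for sx in(60,-60):
        for sy in(36,-36):
            p=proj(f,[*(X+sx*u+sy*n)/1000,.046])[0]; x,y=p.round().astype(int)
            if not(0<=x<560 and 0<=y<420): print(sx,sy,"out",p); continue
            print(sx,sy,p.round(1),"px HSV",h[y,x], "plate?",m[max(y-30,0):y+30,max(0,x-30):x+30].mean())
E
python3 - <<'E'
from up import *
r.capture("top");snap("wrist","pics/w12.png")
s,c=state(); print(c,s["time_s"]); rackfit("pics/w12.png")
E
```

```text
[ 484.1453634  -262.37921745  147.86955726  161.03295579] 26.85
n 6542 px [ 0  0 96 93] c [ 646.7 -480.8] sz [82.6 92.6] ang -28.7
n 13597 px [235  76  89 175] c [ 476.  -288.8] sz [ 89.3 187. ] ang 70.9
n 144 px [387 407  15  13] c [434.2  85.4] sz [19.9 21.7] ang 70.7
60 36 [240.  104.7] px HSV [ 22  41 154] plate? 125.65833333333333
60 -36 [320.6 104.6] px HSV [ 21  40 153] plate? 118.43333333333334
-60 36 [244.5 231.3] px HSV [ 20  42 152] plate? 103.34583333333333
-60 -36 [316.2 231.2] px HSV [ 22  42 152] plate? 99.875
```

```bash
python3 - <<'E'
from h import *
c=[484.8,-262.4,150,161.1]
B=[444.5,28.4,75,167.9]; e=plan(c,line(c,B,9)+[B],[0]*10)
e[2]=85
T=[475.3,-288.7,85,161.0]; e=plan(e,line(e,T,14)+[T],[1]*15)
E
```

```text
[[[0, -29, 15, 8, 0, 0, np.float64(-0.01)], [0, -58, 29, 17, 0, 0, np.float64(-0.03)], [0, -87, 44, 25, 0, 0, np.float64(-0.04)], [0, -116, 59, 33, 0, 0, np.float64(-0.05)], [0, -146, 74, 42, 0, 0, np.float64(-0.07)]]]
[[[0, -30, 12, 8, 0, 0, np.float64(-0.01)], [0, -60, 25, 16, 0, 0, np.float64(-0.02)], [0, -90, 37, 25, 0, 0, np.float64(-0.04)], [0, -120, 50, 33, 0, 0, np.float64(-0.05)], [0, -120, 50, 33, 0, 0, np.float64(-0.05)]]]
end [444.6  28.5  75.  168. ]
[[[1, 22, -7, 0, 0, 0, np.float64(0.01)], [1, 43, -14, 0, 0, 0, np.float64(0.02)], [1, 65, -21, 0, 0, 0, np.float64(0.03)], [1, 87, -27, 0, 0, 0, np.float64(0.03)], [1, 109, -34, 0, 0, 0, np.float64(0.04)]]]
[[[1, 21, -8, 0, 0, 0, np.float64(0.01)], [1, 42, -16, 0, 0, 0, np.float64(0.02)], [1, 64, -23, 0, 0, 0, np.float64(0.03)], [1, 85, -31, 0, 0, 0, np.float64(0.04)], [1, 107, -39, 0, 0, 0, np.float64(0.05)]]]
[[[1, 21, -9, 0, 0, 0, np.float64(0.01)], [1, 42, -18, 0, 0, 0, np.float64(0.01)], [1, 63, -26, 0, 0, 0, np.float64(0.02)], [1, 84, -35, 0, 0, 0, np.float64(0.03)], [1, 84, -35, 0, 0, 0, np.float64(0.03)]]]
end [ 475.1 -289.1   85.   161.1]
```

{"api": "servo_tool", "payload": {
  "commands": [
    [[0,-29,15,8,0,0,-0.01],[0,-58,29,17,0,0,-0.03],[0,-87,44,25,0,0,-0.04],[0,-116,59,33,0,0,-0.05],[0,-146,74,42,0,0,-0.07]]
  ]
}}

```text
time_s: 27.35
tcp_pos: [0.461, -0.0979, 0.107]
ee_rot: [[-0.254, -0.967, -0.002], [-0.967, 0.254, 0.0], [0.0, 0.002, -1.0]]
wrist_force: [0.8, 0.5, -0.3]
gripper_width: 1.002
gripper_force: 0.0
```

{"api": "servo_tool", "payload": {
  "commands": [
    [[0,-30,12,8,0,0,-0.01],[0,-60,25,16,0,0,-0.02],[0,-90,37,25,0,0,-0.04],[0,-120,50,33,0,0,-0.05],[0,-120,50,33,0,0,-0.05]]
  ]
}}

```text
time_s: 27.85
tcp_pos: [0.4427, 0.0316, 0.0736]
ee_rot: [[-0.201, -0.98, -0.003], [-0.98, 0.201, -0.001], [0.002, 0.003, -1.0]]
wrist_force: [-1.4, 0.4, 0.0]
gripper_width: 0.996
gripper_force: 0.0
```

{"api": "servo_tool", "payload": {
  "commands": [
    [[0,0,0,5,0,0,0],[0,0,0,25,0,0,0],[0,0,0,50,0,0,0],[0,0,0,75,0,0,0],[0,0,0,85,0,0,0]]
  ]
}}

```text
time_s: 28.35
tcp_pos: [0.443, 0.0274, -0.012]
ee_rot: [[-0.209, -0.978, -0.004], [-0.978, 0.209, -0.002], [0.003, 0.004, -1.0]]
wrist_force: [-1.2, -0.9, -0.3]
gripper_width: 1.004
gripper_force: 0.0
```

{"api": "servo_tool", "payload": {
  "commands": [
    [[0,0,0,0,0,0,0],[1,0,0,0,0,0,0],[1,0,0,0,0,0,0],[1,0,0,0,0,0,0],[1,0,0,0,0,0,0]]
  ]
}}

```text
time_s: 28.85
tcp_pos: [0.4453, 0.0289, -0.0092]
ee_rot: [[-0.207, -0.978, 0.002], [-0.978, 0.207, 0.001], [-0.001, -0.001, -1.0]]
wrist_force: [-0.5, -0.7, -0.3]
gripper_width: 0.727
gripper_force: 0.0
```

{"api": "servo_tool", "payload": {
  "commands": [
    [[1,0,0,0,0,0,0],[1,0,0,0,0,0,0],[1,0,0,0,0,0,0],[1,0,0,0,0,0,0],[1,0,0,0,0,0,0]]
  ]
}}

```text
time_s: 29.35
tcp_pos: [0.4449, 0.0288, -0.0097]
ee_rot: [[-0.207, -0.978, 0.0], [-0.978, 0.207, 0.0], [-0.0, -0.0, -1.0]]
wrist_force: [-1.9, 0.2, 5.0]
gripper_width: 0.576
gripper_force: 30.0
```

{"api": "servo_tool", "payload": {
  "commands": [
    [[1,0,0,-10,0,0,0],[1,0,0,-30,0,0,0],[1,0,0,-55,0,0,0],[1,0,0,-80,0,0,0],[1,0,0,-95,0,0,0]]
  ]
}}

```text
time_s: 29.85
tcp_pos: [0.4451, 0.0288, 0.0868]
ee_rot: [[-0.207, -0.978, 0.002], [-0.978, 0.207, 0.001], [-0.001, -0.002, -1.0]]
wrist_force: [0.0, -0.1, -3.4]
gripper_width: 0.58
gripper_force: 29.9
```

{"api": "servo_tool", "payload": {
  "commands": [
    [[1,16,-5,0,0,0,0.01],[1,38,-12,0,0,0,0.02],[1,62,-20,0,0,0,0.03],[1,86,-27,0,0,0,0.03],[1,109,-34,0,0,0,0.04]]
  ]
}}

```text
time_s: 30.35
tcp_pos: [0.4547, -0.0859, 0.0849]
ee_rot: [[-0.247, -0.969, -0.001], [-0.969, 0.247, 0.0], [0.0, 0.001, -1.0]]
wrist_force: [0.8, 0.4, -3.4]
gripper_width: 0.576
gripper_force: 29.9
```

{"api": "servo_tool", "payload": {
  "commands": [
    [[1,21,-8,0,0,0,0.01],[1,42,-16,0,0,0,0.02],[1,64,-23,0,0,0,0.03],[1,85,-31,0,0,0,0.04],[1,107,-39,0,0,0,0.05]]
  ]
}}

```text
time_s: 30.85
tcp_pos: [0.4662, -0.199, 0.0848]
ee_rot: [[-0.295, -0.955, -0.001], [-0.955, 0.295, 0.001], [-0.0, 0.001, -1.0]]
wrist_force: [0.5, -0.3, -3.0]
gripper_width: 0.576
gripper_force: 29.9
```

{"api": "servo_tool", "payload": {
  "commands": [
    [[1,21,-9,0,0,0,0.01],[1,42,-18,0,0,0,0.01],[1,60,-25,0,0,0,0.02],[1,76,-32,0,0,0,0.03],[1,84,-35,0,0,0,0.03]]
  ]
}}

```text
time_s: 31.35
tcp_pos: [0.4751, -0.2898, 0.0846]
ee_rot: [[-0.324, -0.946, -0.001], [-0.946, 0.324, 0.0], [-0.0, 0.001, -1.0]]
wrist_force: [-1.0, 0.8, -3.0]
gripper_width: 0.575
gripper_force: 29.9
```

{"api": "servo_tool", "payload": {
  "commands": [
    [[1,0,0,0,0,0,0],[1,0,0,0,0,0,0],[1,0,0,5,0,0,0],[1,0,0,15,0,0,0],[1,0,0,20,0,0,0]]
  ]
}}

```text
time_s: 31.85
tcp_pos: [0.4748, -0.288, 0.0637]
ee_rot: [[-0.323, -0.947, -0.002], [-0.947, 0.323, 0.001], [-0.0, 0.002, -1.0]]
wrist_force: [-0.0, 0.7, -2.7]
gripper_width: 0.58
gripper_force: 29.9
```

```bash
python3 - <<'E'
from up import *
r.capture("top");snap("wrist","pics/w13.png")
s,c=state(); print(c,s["time_s"],s["gripper_width"],s["gripper_force"])
f="pics/w13.png"; im=cv2.imread(f); h=cv2.cvtColor(im,cv2.COLOR_BGR2HSV)
X=np.array([475.3,-288.7]); a=np.radians(-109.); u=np.array([np.cos(a),np.sin(a)]); n=np.array([-u[1],u[0]])
w=((h[...,1]<80)&(h[...,2]>60)).astype(np.uint8)
for sy in(36,-36):
    p=[proj(f,[*(X+(60+i)*u+(sy+j)*n)/1000,.046])[0] for i in(-7,7) for j in(-5,5)]; print("upright",np.round(p,1).tolist())
# bundle outline at its tip edges, underside height ~75
wood(f,.024+.075)
y=int(np.mean(np.array(p)[:,1]));
for v in(y-4,y,y+4): print(v,[(x,*h[v,x].tolist()) for x in range(225,345,4)])
E
```

```text
[ 474.65696761 -288.1588146    63.62257804  161.17015671] 31.95 0.5808459398045072 29.927562475204468
upright [[231.1, 156.8], [215.8, 156.7], [230.2, 134.7], [214.6, 134.7]]
upright [[340.9, 157.1], [325.7, 157.1], [342.2, 135.1], [326.7, 135.1]]
n 3289 px [  0   0  36 117] c [ 551.4 -421.3] sz [15.6 48.4] ang 58.5
n 17543 px [219  97 119 180] c [ 462.5 -326.8] sz [54.2 90.8] ang 70.8
n 2004 px [237 304  87  28] c [ 484.6 -258.9] sz [17.7 48.5] ang -19.0
142 [(225, 20, 42, 170), (229, 15, 102, 153), (233, 15, 133, 169), (237, 15, 133, 171), (241, 14, 131, 170), (245, 14, 131, 171), (249, 14, 130, 169), (253, 14, 132, 166), (257, 14, 132, 166), (261, 14, 124, 76), (265, 14, 123, 149), (269, 15, 132, 166), (273, 14, 132, 166), (277, 14, 128, 165), (281, 14, 132, 164), (285, 14, 132, 164), (289, 14, 131, 162), (293, 14, 131, 161), (297, 14, 154, 106), (301, 14, 130, 161), (305, 15, 132, 159), (309, 14, 132, 160), (313, 14, 131, 160), (317, 14, 130, 161), (321, 14, 131, 162), (325, 14, 131, 165), (329, 14, 132, 156), (333, 22, 41, 112), (337, 23, 41, 111), (341, 17, 47, 114)]
146 [(225,
[... 546 characters left out ...]
, 133, 152), (333, 20, 45, 113), (337, 20, 40, 114), (341, 18, 51, 116)]
150 [(225, 22, 42, 165), (229, 16, 75, 129), (233, 14, 133, 171), (237, 14, 132, 172), (241, 14, 133, 171), (245, 14, 131, 170), (249, 14, 132, 168), (253, 14, 133, 167), (257, 14, 131, 166), (261, 14, 123, 79), (265, 14, 123, 147), (269, 15, 131, 164), (273, 14, 130, 167), (277, 14, 131, 166), (281, 15, 131, 164), (285, 14, 131, 163), (289, 14, 131, 162), (293, 14, 130, 161), (297, 13, 148, 98), (301, 14, 132, 159), (305, 14, 131, 160), (309, 14, 130, 159), (313, 14, 128, 161), (317, 14, 130, 159), (321, 14, 132, 162), (325, 14, 130, 165), (329, 14, 133, 149), (333, 21, 43, 112), (337, 22, 43, 113), (341, 19, 49, 114)]
```

```bash
python3 - <<'E'
from h import *
im=cv2.imread("pics/w13.png"); h=cv2.cvtColor(im,cv2.COLOR_BGR2HSV)
for v in(140,146,152): print(v,[(x,*h[v,x,1:].tolist()) for x in list(range(204,230,2))],"|",[(x,*h[v,x,1:].tolist()) for x in range(332,356,2)])
E
```

```text
140 [(204, 50, 187), (206, 50, 184), (208, 48, 182), (210, 50, 184), (212, 48, 185), (214, 49, 184), (216, 43, 176), (218, 42, 178), (220, 42, 176), (222, 40, 173), (224, 40, 171), (226, 41, 168), (228, 50, 138)] | [(332, 59, 104), (334, 42, 110), (336, 42, 110), (338, 42, 110), (340, 44, 110), (342, 50, 117), (344, 50, 118), (346, 48, 121), (348, 49, 146), (350, 48, 143), (352, 49, 193), (354, 50, 195)]
146 [(204, 50, 194), (206, 51, 195), (208, 48, 186), (210, 48, 181), (212, 49, 184), (214, 50, 189), (216, 44, 170), (218, 42, 175), (220, 41, 174), (222, 42, 172), (224, 42, 168), (226, 41, 166), (228, 44, 139)] | [(332, 54, 104), (334, 41, 111), (336, 41, 113), (338, 41, 111), (340, 47, 114), (342, 48, 117), (344, 49, 119), (346, 49, 120), (348, 49, 120), (350, 49, 119), (352, 49, 120), (354, 50, 118)]
152 [(204, 49, 186), (206, 49, 186), (208, 49, 184), (210, 48, 180), (212, 50, 183), (214, 49, 186), (216, 44, 186), (218, 41, 174), (220, 41, 170), (222, 41, 169), (224, 41, 166), (226, 42, 163), (228, 43, 143)] | [(332, 46, 106), (334, 43, 113), (336, 41, 113), (338, 42, 110), (340, 47, 113), (342, 51, 121), (344, 48, 121), (346, 50, 117), (348, 50, 117), (350, 48, 118), (352, 50, 123), (354, 47, 125)]
```

The uprights' outer edges (215 and 340) match the prediction to within a pixel and the bundle is centred. Lower it.

{"api": "servo_tool", "payload": {
  "commands": [
    [[1,0,0,12,0,0,0],[1,0,0,27,0,0,0],[1,0,0,42,0,0,0],[1,0,0,54,0,0,0],[1,0,0,60,0,0,0]]
  ]
}}

```text
time_s: 32.45
tcp_pos: [0.4749, -0.2886, 0.0035]
ee_rot: [[-0.323, -0.946, -0.002], [-0.946, 0.323, 0.001], [0.0, 0.002, -1.0]]
wrist_force: [-0.0, 0.3, -2.5]
gripper_width: 0.577
gripper_force: 29.9
```

{"api": "servo_tool", "payload": {
  "commands": [
    [[1,0,0,2,0,0,0],[1,0,0,4,0,0,0],[1,0,0,6,0,0,0],[1,0,0,8,0,0,0],[1,0,0,8,0,0,0]]
  ]
}}

```text
time_s: 32.95
tcp_pos: [0.4756, -0.2888, -0.0029]
ee_rot: [[-0.323, -0.946, 0.0], [-0.946, 0.323, -0.0], [-0.0, -0.0, -1.0]]
wrist_force: [0.0, 0.1, -3.6]
gripper_width: 0.578
gripper_force: 29.9
```

{"api": "servo_tool", "payload": {
  "commands": [
    [[1,0,0,1,0,0,0],[1,0,0,1,0,0,0],[1,0,0,1,0,0,0],[1,0,0,1,0,0,0],[1,0,0,1,0,0,0]]
  ]
}}

```text
time_s: 33.45
tcp_pos: [0.4759, -0.2889, -0.0036]
ee_rot: [[-0.323, -0.946, 0.001], [-0.946, 0.323, -0.0], [0.0, -0.001, -1.0]]
wrist_force: [-0.1, 0.5, 0.9]
gripper_width: 0.579
gripper_force: 30.0
```

It's down on the plate (the force changed sign). Release and retreat.

{"api": "servo_tool", "payload": {
  "commands": [
    [[0.2,0,0,0,0,0,0],[0.2,0,0,0,0,0,0],[0.2,0,0,0,0,0,0],[0.2,0,0,0,0,0,0],[0.2,0,0,-3,0,0,0]]
  ]
}}

```text
time_s: 33.95
tcp_pos: [0.4753, -0.2887, -0.0012]
ee_rot: [[-0.323, -0.946, -0.001], [-0.946, 0.323, 0.0], [-0.0, 0.001, -1.0]]
wrist_force: [0.0, 0.1, 0.4]
gripper_width: 0.796
gripper_force: 0.0
```

{"api": "servo_tool", "payload": {
  "commands": [
    [[0.2,0,0,-15,0,0,0],[0.2,0,0,-45,0,0,0],[0.2,0,0,-85,0,0,0],[0.2,0,0,-125,0,0,0],[0.2,0,0,-150,0,0,0]]
  ]
}}

```text
time_s: 34.45
tcp_pos: [0.4768, -0.2894, 0.1527]
ee_rot: [[-0.323, -0.947, 0.005], [-0.947, 0.323, -0.002], [0.0, -0.005, -1.0]]
wrist_force: [0.5, -2.0, -0.9]
gripper_width: 0.8
gripper_force: 0.0
```

```bash
python3 - <<'E'
from h import *
for i in range(3): r.capture("top")
snap("wrist","pics/w14.png")
s,c=state(); print(c,s["time_s"],s["gripper_width"],s["wrist_force"])
f="pics/w14.png"; im=cv2.imread(f); h=cv2.cvtColor(im,cv2.COLOR_BGR2HSV)
# bundle (lighter wood) vs plate (darker)
m=cv2.inRange(h,(5,85,45),(17,200,255))
vals=h[m>0]; print("V/S quantiles",np.percentile(vals[:,2],[5,25,50,75,95]),np.percentile(vals[:,1],[5,25,50,75,95]))
wood(f,.006)
b=cv2.inRange(h,(5,85,120),(17,150,255)); b=cv2.morphologyEx(b,cv2.MORPH_CLOSE,np.ones((5,5)))
n,l,st,_=cv2.connectedComponentsWithStats(b)
for k in range(1,n):
    if st[k,4]>1500:
        v,u=np.nonzero(l==k); q=cv2.minAreaRect((back(f,np.c_[u,v],.03)[:,:2]*1000).astype(np.float32)); print("bundle?",st[k],q)
E
```

```text
[ 475.54357645 -288.66515796  149.49987191  161.12926924] 34.65 0.8001046212403083 [-0.23959574 -0.09089566 -1.24688508]
V/S quantiles [ 66. 107. 121. 137. 163.] [130. 134. 168. 171. 175.]
n 10408 px [  0   0 106 120] c [ 646.6 -496.4] sz [107.2 109.8] ang 61.6
n 11862 px [239 105  87 167] c [ 476.3 -287.8] sz [ 89.2 189.2] ang 70.8
bundle? [ 256  113   61  159 5840] ((476.5896301269531, -288.1349182128906), (168.3903350830078, 64.36322021484375), 76.05469512939453)
```

```bash
python3 - <<'E'
from h import *
f="pics/w14.png"; im=cv2.imread(f); h=cv2.cvtColor(im,cv2.COLOR_BGR2HSV)
b=cv2.inRange(h,(10,110,90),(17,148,255)); b=cv2.morphologyEx(b,cv2.MORPH_OPEN,np.ones((5,5)))
n,l,st,_=cv2.connectedComponentsWithStats(b)
for k in range(1,n):
    if st[k,4]>300:
        v,u=np.nonzero(l==k); print(st[k],cv2.minAreaRect((back(f,np.c_[u,v],.03)[:,:2]*1000).astype(np.float32)))
for v in(140,180,220): print(v,"".join("B" if 110<s<150 else "P" if s>=150 else "." for s in h[v,230:335,1]))
E
```

```text
[291 113  17  34 535] ((437.4345397949219, -348.6550598144531), (31.118043899536133, 15.48805046081543), 71.76688385009766)
[273 123  17  30 445] ((456.5365905761719, -347.164794921875), (27.700054168701172, 15.934725761413574), 71.66057586669922)
[256 124  16  33 484] ((473.66326904296875, -350.38690185546875), (30.834810256958008, 15.001657485961914), 70.7065200805664)
[ 274  153   33   47 1322] ((460.1370544433594, -307.76226806640625), (47.19437789916992, 32.861751556396484), 71.20037841796875)
[257 163  15  37 544] ((486.99468994140625, -311.65875244140625), (37.41447067260742, 14.574921607971191), 70.70650482177734)
[290 201  16  40 582] ((467.5616149902344, -260.1307373046875), (43.64900207519531, 15.77933406829834), 71.71392822265625)
[257 206  16  34 494] ((501.3979797363281, -269.3640441894531), (36.9964714050293, 15.920065879821777), 71.28284454345703)
[274 206  15  24 352] ((482.9373779296875, -269.14959716796875), (25.525592803955078, 14.98878288269043), 71.24955749511719)
[258 246  15  25 352] ((514.751953125, -230.5086212158203), (29.000810623168945, 15.552428245544434), 70.7595443725586)
[290 246  15  25 349] ((481.2779235839844, -219.18621826171875), (28.943246841430664, 15.425780296325684), 71.71392059326172)
140 .......................BPPBBBBBBBBBBBBBBBB..BBBBBBBBBBBBBBBBBBBBBBBBBBBBBBBBBBPPP........................
180 ............BPPPPPPPPPPPPPPBBBBBBBBBBBBBBBBBBBBBBBBBBBBBBBBBBBBBBBBBBBBBBBBBBPPPPPPPPPPPPPPP.............
220 .............BPPPPPPPPPPPPPBBBBBBBBBBBBBBBBBBBBBBBBBBBBBBBBBBBBBBBBBBBBBBBBPPPPPPPPPPPPPPP...............
```

The bundle is flat, parallel to the rack and centred between the uprights, so I'm handing in.

```bash
python3 -c "
from station import r
print(r.finish_job())"
```

```text
the job is handed in; nothing more can be done
None
```

The trivet was folded short bar first, let go, then picked up and laid flat and centred between the rack's white uprights; the gripper never went near the jars and tin, and the job was handed in at about 35 s.

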